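# Lay the second course of a shielding wall in running bond

## Robot

A 6-joint arm with a two-finger parallel gripper is mounted at the origin on a cart in front of the work surface, level with it; the furniture and walls round the work are solid. World frame = base frame: x ahead of the robot, y to its left, z up, the work surface at z = 0. Lengths are in m, angles in degrees, forces in N, time in s.
With the tool pointing down it reaches from about 0.3 to 0.75 m from the base axis. Payload 8.5 kg.
Tool frame: the origin (TCP) lies between the finger pads; the fingertips stand 17 mm ahead of it and the grasp point (between the pads) lies 2 mm behind it; z points along the fingers, y is the direction in which the jaws open and shut (so a half turn about z gives the same grasp; the last joint's range is limited). The gripper opens to 85 mm and grips with 20 to 120 N. Pads are 22 mm wide; open, the fingers measure 114 mm over their backs; the gripper's body (76 mm by 85 mm) begins 54 mm behind the grasp point. The pads swing forward as they close: fully open they stand 13 mm farther back than shut.
Start: joints at [-87.049, 21.807, 74.336, -0, 83.858, -12.336], TCP at [0.145, -0.531, 0.248] pointing down, gripper open.
Joint ranges: [-178.18, 178.18], [-50.72, 133.34], [12.68, 142.11], [-81.47, 261.47], [9.98, 163.14], [-165.26, 165.26]. Speed limits (degrees/s): [136.94, 136.94, 180, 180, 180, 180].

## Interface

Orientations are given as a 3x3 rotation matrix whose columns are the frame's x, y, z axes.
In Python, from rig import readout, eyes, env gives the robot as it stands.
- The arm moves only by the tool arm_command, never from a script. Its argument "rows" is text: rows parted by semicolons, each of 7 numbers parted by spaces: the closure, from 0 (fully open) to 1 (shut), then the shift along the tool's x, y, z in mm, then the turn, a rotation vector about the tool's x, y, z in degrees. In form: grip dx dy dz rx ry rz; .... A call has 1 to 5 rows; each row shifts and turns the commanded pose from where the row before left it, along the tool's axes as they then stand; what a row does not reach is not made up. A row lasts 1/12 s, in which the tool goes at most 41.7 mm and 7.16 degrees, less where a joint would pass 70% of its speed; a pose out of reach is approached as far as the arm can. A call with a gripper value outside its range is refused whole. The fingers move at their own pace and stop on an object; "squeeze" is the grip in N (left out, the last holds). Time passes only in rows, so rows that do not move let the fingers close. It gives the time, the measured TCP pose, the force and the opening at its end, in the units of the state.
- readout.observe(): the state, without advancing time (a new reading comes with each control period).
- eyes.get_image(name): name is "side" or "top" or "wrist"; returns the picture (400x640x3 uint8, red, green, blue); there is no depth.
- eyes.camera_model(name): a dict with "mtx" (3x3 intrinsics, pixels), "view" (4x4, takes a point from world to camera coordinates). Camera axes: x right, y up, looking along -z (the intrinsics and any distortion apply to the point x, -y, -z); pixel columns grow to the right and rows downward; lengths in m; the calibration is good to about 2 mm. A picture is of the moment at which its call begins: read the wrist's pose just before it. camera_model takes no time and is no camera call; for the wrist camera it gives the pose at the moment of the call.
- env.close_job(): hands the job in, once; it reports no verdict.
The state is a dict: "time_s": time; "q": joint angles; "qvel": joint speeds; "joint_efforts": joint torques, N m; "position": TCP position; "tool_rot": TCP orientation; "ft_force": force on the tool from outside, world axes, zero at the start; "wrist_torque": the same for the moment, N m; "grip_width": finger opening in m.
Only numpy, scipy, OpenCV 4.12 (cv2) and the standard library are available. Lean on these libraries where they do the work, as an engineer would, in place of code of your own. Each camera call takes 0.05 s, during which the arm holds its last target. There are 200 camera calls.

## Task

Build the second course of the small shielding wall in running bond. First swing the wire bail arm from over the first course right over to the outside, beyond the fixed end post, and leave it there; next lay the loose half brick flat on the first course, up against the fixed post and in line with the wall; then lay the loose full brick beside it, bridging the joint below, by tipping it in against the spring-loaded jaw and levelling it so that the jaw ends up holding both bricks tight together. Keep the first course in place and leave the other things on the bench alone.

Things in the scene. Friction and masses are not known exactly. Their poses are not given: they have to be found in the camera images.
- stand: Aluminium wall stand fixed to the bench, 70 mm wide (x), 270 mm long (y). Origin: underside, middle of the wall; y runs along the wall towards the fixed post, z up. Base plate 8 mm thick; side lips 20 mm high, outer faces at x = +-32 mm. The first course lies on the plate, its top at z = 48 mm. Low end wall at y = -91 mm, jaw housing y = -162 to -122 mm, 50 mm wide, top at z = 104 mm.
- post_face (a point): Centre of the face of the fixed end post that looks at the bricks, at stand y = 91 mm. The post is 50 mm wide, 14 mm thick, its top at z = 92 mm above the stand's underside.
- jaw (a joint): Travel of the spring-loaded jaw, m: 0 at rest (its face at stand y = -81 mm), growing to 0.030 as it is pushed back towards stand -y. Needs 6 N to start and 220 N/m more; springs back. In the finished wall it stands at about 0.008, since the second course (60 + 120 mm) is 8 mm longer than the space between post and resting jaw.
- jaw_face (a point): Centre of the jaw's flat face, which looks towards stand +y: upright steel plate 46 mm wide, 8 mm thick, from z = 50 to 102 mm above the stand's underside, without lead-in bevel.
- bail (a joint): Angle of the wire bail arm, rad: 0 = lying level over the first course (pointing to stand -y), 1.57 = upright, 2.9 = stop, lying outside beyond the post. A stiff hinge: it stays where it is left (0.06 N m).
- bail_bar (a point): Middle of the bail's grip bar: a round steel wire 8 mm thick running along stand x, 62 mm free between its two legs, 80 mm from the hinge axis.
- bail_hinge (a point): Middle of the bail's hinge axis, which runs along stand x at stand y = 98 mm, z = 54 mm. The legs pass either side of the post.
- half_c (a point): Centre of the loose half brick: plain white polyethylene, 50 mm (x) x 60 mm (y, along the wall when laid) x 40 mm high (z), lying flat on the bench beside the stand, 0.08 to 0.16 kg. In the finished wall it is at stand (0, 61, 68) mm, its y axis along stand y (either way round).
- full_c (a point): Centre of the loose full brick: plain white polyethylene, 50 mm (x) x 120 mm (y, long side) x 40 mm high (z), lying flat on the bench on the other side of the stand from the half brick, 0.16 to 0.32 kg. In the finished wall it is at stand (0, -29, 68) mm, its y axis along stand y (either way round).
- laid_full: Full brick of the first course, 50 x 120 x 40 mm, already laid at the post end of the stand; loose, with 1 to 2 mm play. Origin: centre of its underside; y along its length.
- laid_half: Half brick of the first course, 50 x 60 x 40 mm, already laid at the jaw end of the stand; loose. Origin: centre of its underside.
- timer: Bystander: bench timer, 66 x 66 x 21 mm; origin at its underside.
- beaker_glass: Bystander: small beaker, 44 x 48 x 58 mm; origin at its underside.
Mind the look-alikes: they are no part of the job. Leave any blue look-alike of the part that bears half_c alone.

How it is judged:
By the outcome, as a careful person would: the job done as asked, in the order asked, and still so for the second after the job is handed in, with the robot touching nothing.
It also fails if it takes over 64 s, if anything falls off the work surface, if the arm or the gripper's body presses on something with over 40 N, if the wrist force passes 120 N, or if a joint passes its speed limit or range.

## Working session

There is one attempt and no reset: what is moved stays moved. The work goes in short steps, Python scripts to look and compute and a tool call to move; the robot and the scene stay as the last step left them, time stands still between calls to the robot, and variables do not carry over. Pictures are saved under pics/ and viewed, about 8 in all and at most 12, crops included, and the job is handed in when it is done.

Besides the shell and the picture viewer there is one more tool, called after ">>>" as a command line: name --argument value ..., lists and objects as JSON in quotes. arm_command: Moves the arm, as the interface text tells. Its arguments: {"type":"object","properties":{"rows":{"type":"string"},"squeeze":{"type":"number"}},"required":["rows"]}

```bash
mkdir -p pics; ls; cat > h.py <<'E'
import numpy as np, cv2
from rig import readout, eyes, env
def snap(n,f):
    m=eyes.camera_model(n); im=eyes.get_image(n); cv2.imwrite('pics/'+f+'.png',im[:,:,::-1]); return im,m
def ray(m,u,v):
    K=np.array(m['mtx']);V=np.array(m['view']);R=V[:3,:3];t=V[:3,3]
    d=np.linalg.inv(K)@[u,v,1.]; d=d*[1,-1,-1]
    return -R.T@t, R.T@d
def onz(m,u,v,z):
    o,d=ray(m,u,v); return o+d*(z-o[2])/d[2]
def proj(m,p):
    K=np.array(m['mtx']);V=np.array(m['view']);c=V[:3,:3]@p+V[:3,3]; c=c*[1,-1,-1]; u=K@c; return u[:2]/u[2]
E
python3 - <<'E'
from h import *
a,m=snap('top','top0'); b,m2=snap('side','side0')
cv2.imwrite('pics/both0.png',cv2.resize(np.vstack([a,b]),None,fx=.75,fy=.75)[:,:,::-1])
print(m,m2); print(readout.observe())
E
```

```text
pics
{'mtx': array([[376.22967998,   0.        , 321.11047953],
       [  0.        , 376.22967998, 200.2979946 ],
       [  0.        ,   0.        ,   1.        ]]), 'view': array([[ 6.07470983e-03, -9.99571430e-01, -2.86365797e-02,
         4.16803648e-02],
       [ 9.82008516e-01,  5.58044218e-04,  1.88835810e-01,
        -5.50657478e-01],
       [-1.88738900e-01, -2.92684879e-02,  9.81591047e-01,
        -1.13445245e+00],
       [ 0.00000000e+00,  0.00000000e+00,  0.00000000e+00,
         1.00000000e+00]])} {'mtx': array([[512.41767388,   0.        , 315.74859041],
       [  0.        , 512.41767388, 192.6884706 ],
       [  0.        ,   0.        ,   1.        ]]), 'view': array([[-0.99445493, -0.10452008,  0.01161665,  0.54568302],
       [ 0.05962995, -0.46943714,  0.88095008, -0.0880374 ],
       [-0.08662369,  0.87675785,  0.4730666 , -1.35710033],
       [ 0.        ,  0.        ,  0.        ,  1.        ]])}
{'time_s': 0.1, 'q': array([-8.70503397e+01,  2.18382135e+01,  7.43786869e+01,  1.41732845e-03,
        8.38587558e+01, -1.23373668e+01]), 'qvel': array([ 0.04731345, -0.08752202, -0.19438369,  0.01330617,  0.02727479,
        0.00215832]), 'joint_efforts': array([ 2.90193013e-03, -4.49219906e+01, -2.31657743e+01, -1.75260070e-04,
        3.72440438e-03, -8.59069530e-06]), 'position': array([ 0.14498654, -0.53030127,  0.2477735 ]), 'tool_rot': array([[ 9.64617848e-01,  2.63652053e-01, -4.33859221e-05],
       [ 2.63651879e-01, -9.64616994e-01,  1.31996591e-03],
       [ 3.06160924e-04, -1.28470145e-03, -9.99999128e-01]]), 'ft_force': array([ 0.01588502,  0.0287389 , -0.72539114]), 'wrist_torque': array([ 0.01871454, -0.01560165,  0.02161692]), 'grip_width': 0.0851834362065906}
```

View pics/both0.png

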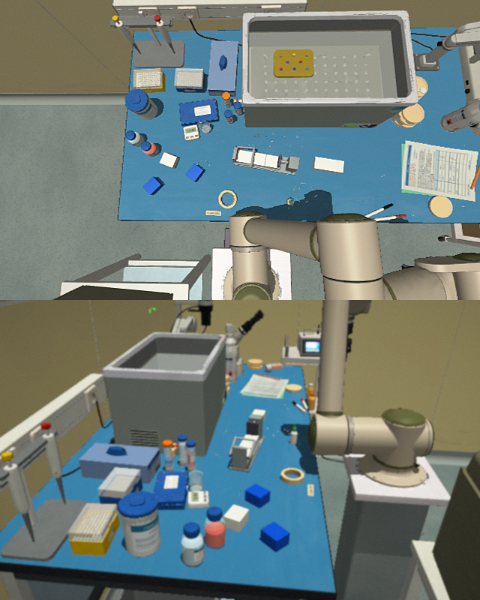

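```bash
python3 - <<'E'
import cv2,numpy as np
a=cv2.imread('pics/top0.png')[165:275,180:480]; b=cv2.imread('pics/side0.png')[130:330,225:425]
a=cv2.resize(a,None,fx=2.6,fy=2.6,interpolation=3)
b=cv2.resize(b,None,fx=1.5,fy=1.5,interpolation=3)
c=np.zeros((a.shape[0]+b.shape[0],a.shape[1],3),np.uint8);c[:a.shape[0]]=a;c[a.shape[0]:,:b.shape[1]]=b
cv2.imwrite('pics/crop1.png',c);print(c.shape)
E
```

```text
(586, 780, 3)
```

View pics/crop1.png

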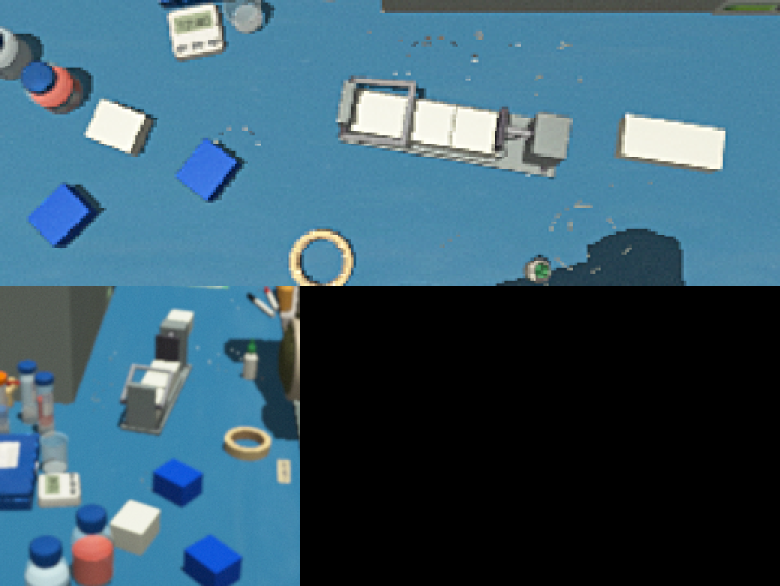

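```bash
python3 - <<'E'
from h import *
_,m=snap('top','top1'); im=cv2.imread('pics/top1.png').astype(int)
w=((im.min(2)>185)&(im.max(2)-im.min(2)<40)).astype(np.uint8)
n,l,s,c=cv2.connectedComponentsWithStats(w)
for i in range(1,n):
    if 60<s[i,4]<1500 and 180<c[i,0]<480 and 165<c[i,1]<275:
        ys,xs=np.where(l==i); r=cv2.minAreaRect(np.c_[xs,ys].astype(np.float32))
        z=.048 if 300<c[i,0]<390 else .04
        P=onz(m,*c[i],z)
        bx=cv2.boxPoints(r); Q=np.array([onz(m,*b,z)[:2] for b in bx]); e=[Q[1]-Q[0],Q[2]-Q[1]]
        print(c[i].round(1),s[i,4],P.round(3),[(round(np.linalg.norm(v)*1e3),round(np.degrees(np.arctan2(v[1],v[0])),1)) for v in e])
# post ends by clicks from crop (scale 2.6)
for n_,u,v,z in [('bar',410,113,.054),('posttop_l',346,100,.092),('jawtop',505,133,.102),('housing',550,135,.104)]:
    print(n_,onz(m,180+u/2.6,165+v/2.6,z).round(3))
mw=eyes.camera_model('wrist'); print(mw); print(readout.observe()['position'])
E
```

```text
[254.4 176.9] 186 [0.63  0.261 0.04 ] [(59, np.float64(-78.4)), (59, np.float64(-167.0))]
[326.1 208.5] 279 [0.525 0.028 0.048] [(51, np.float64(-8.8)), (63, np.float64(-99.6))]
[223.7 212.9] 279 [0.512 0.355 0.04 ] [(49, np.float64(-18.7)), (61, np.float64(-111.5))]
[354.5 213.3] 465 [ 0.51  -0.061  0.048] [(49, np.float64(-9.5)), (98, np.float64(-99.6))]
[438.6 219.2] 591 [ 0.493 -0.325  0.04 ] [(49, np.float64(-11.2)), (122, np.float64(-99.2))]
bar [ 0.524 -0.009  0.054]
posttop_l [0.533 0.067 0.092]
jawtop [ 0.493 -0.117  0.102]
housing [ 0.49  -0.168  0.104]
{'mtx': array([[307.30337536,   0.        , 320.53202225],
       [  0.        , 307.30337536, 197.7170727 ],
       [  0.        ,   0.        ,   1.        ]]), 'view': array([[ 2.64115955e-01, -9.64490882e-01, -3.18594967e-04,
        -5.49598173e-01],
       [ 9.14494850e-01,  2.50529998e-01, -3.17700943e-01,
         4.10871179e-02],
       [ 3.06499480e-01,  8.36185344e-02,  9.48190914e-01,
        -3.80868205e-01],
       [ 0.00000000e+00,  0.00000000e+00,  0.00000000e+00,
         1.00000000e+00]])}
[ 0.14497429 -0.53033808  0.24787124]
```

```bash
cat >> h.py <<'E'
from scipy.spatial.transform import Rotation as Ro, Slerp
def Rt(yaw,tilt=0):  # tilt: about tool y, + lowers tool +x end? (see sign use)
    c,s=np.cos(np.radians(yaw)),np.sin(np.radians(yaw))
    return np.array([[c,s,0],[s,-c,0],[0,0,-1.]])@Ro.from_euler('y',tilt,degrees=True).as_matrix()
def plan(wps,grip,p0=None,R0=None):
    """wps: list of (pos,R,nrows)"""
    o=readout.observe(); p=np.array(o['position']) if p0 is None else p0; R=o['tool_rot'] if R0 is None else R0
    out=[]
    for P,RT,n in wps:
        P=np.array(P); pa=p.copy(); S=Slerp([0,1],Ro.from_matrix([R,RT])); Ra=R
        for k in range(1,n+1):
            pk=pa+(P-pa)*k/n; Rk=S(k/n).as_matrix()
            d=R.T@(pk-p)*1e3; w=Ro.from_matrix(R.T@Rk).as_rotvec(degrees=True)
            d=d.round(1);w=w.round(2)
            out.append(f"{grip:g} "+" ".join(f"{x:g}" for x in [*d,*w]))
            p=p+R@d/1e3; R=R@Ro.from_rotvec(w,degrees=True).as_matrix()
    for i in range(0,len(out),5): print("; ".join(out[i:i+5]))
    return p,R
E
python3 - <<'E'
from h import *
_R=readout.observe()['tool_rot']
y=[15.29+(170.4-15.29)*k/25 for k in range(1,26)]
p0=np.array(readout.observe()['position']);T=np.array([.50,-.03,.23])
plan([(p0+(T-p0)*(k+1)/25,Rt(y[k]),1) for k in range(25)],0)
E
```

```text
0 19 -15.6 0.7 -0.06 -0.02 -6.21; 0 20.5 -13.4 0.8 0 0 -6.21; 0 21.9 -11.1 0.7 0 0 -6.2; 0 22.9 -8.7 0.7 0 0 -6.2; 0 23.8 -6.1 0.7 0 0 -6.21
0 24.3 -3.6 0.7 -0 0 -6.2; 0 24.5 -0.9 0.7 -0 0 -6.21; 0 24.5 1.7 0.7 -0 0 -6.2; 0 24.1 4.4 0.7 -0 0 -6.21; 0 23.6 7 0.8 -0 0 -6.2
0 22.6 9.4 0.7 -0 0 -6.2; 0 21.5 11.9 0.7 -0 0 -6.21; 0 20.1 14.1 0.7 -0 0 -6.2; 0 18.4 16.2 0.7 -0 0 -6.21; 0 16.6 18.1 0.7 -0 0 -6.2
0 14.5 19.8 0.7 -0 0 -6.21; 0 12.3 21.2 0.8 -0 0 -6.2; 0 9.9 22.4 0.7 -0 0 -6.21; 0 7.5 23.4 0.7 -0 0 -6.2; 0 4.8 24.1 0.7 -0 0 -6.2
0 2.3 24.4 0.7 -0 -0 -6.21; 0 -0.4 24.6 0.7 -0 -0 -6.2; 0 -3.1 24.3 0.7 -0 -0 -6.21; 0 -5.6 23.9 0.8 -0 -0 -6.2; 0 -8.2 23.1 0.7 -0 -0 -6.21
```

>>> arm_command --rows "0 19 -15.5 1 0 0 -6.2; 0 20.5 -13.5 1 0 0 -6.2; 0 22 -11 1 0 0 -6.2; 0 23 -8.5 1 0 0 -6.2; 0 24 -6 1 0 0 -6.2"

```text
time_s: 0.57
position: [0.2171, -0.4295, 0.2431]
tool_rot: [[0.687, 0.726, -0.0], [0.726, -0.687, 0.0], [0.0, -0.0, -1.0]]
ft_force: [0.6, -0.7, 0.8]
grip_width: 0.0856
```

>>> arm_command --rows "0 24.5 -3.5 1 0 0 -6.2; 0 24.5 -1 1 0 0 -6.2; 0 24.5 1.5 1 0 0 -6.2; 0 24 4.5 1 0 0 -6.2; 0 23.5 7 1 0 0 -6.2"

```text
time_s: 0.98
position: [0.2881, -0.3294, 0.2382]
tool_rot: [[0.215, 0.977, -0.0], [0.977, -0.215, 0.0], [0.0, -0.0, -1.0]]
ft_force: [0.2, 0.5, -0.5]
grip_width: 0.0854
```

>>> arm_command --rows "0 22.5 9.5 1 0 0 -6.2; 0 21.5 12 1 0 0 -6.2; 0 20 14 1 0 0 -6.2; 0 18.5 16 1 0 0 -6.2; 0 16.5 18 1 0 0 -6.2"

```text
time_s: 1.4
position: [0.3589, -0.2296, 0.2332]
tool_rot: [[-0.319, 0.948, -0.0], [0.948, 0.319, 0.0], [0.0, -0.0, -1.0]]
ft_force: [-0.3, 0.5, -0.0]
grip_width: 0.0855
```

>>> arm_command --rows "0 14.5 20 1 0 0 -6.2; 0 12.5 21 1 0 0 -6.2; 0 10 22.5 1 0 0 -6.2; 0 7.5 23.5 1 0 0 -6.2; 0 5 24 1 0 0 -6.2"

```text
time_s: 1.82
position: [0.43, -0.1292, 0.2282]
tool_rot: [[-0.761, 0.648, -0.0], [0.648, 0.761, 0.0], [0.0, -0.0, -1.0]]
ft_force: [0.4, 0.0, 0.6]
grip_width: 0.0853
```

>>> arm_command --rows "0 2.5 24.5 1 0 0 -6.2; 0 -0.5 24.5 1 0 0 -6.2; 0 -3 24.5 1 0 0 -6.2; 0 -5.5 24 1 0 0 -6.2; 0 -8 23 1 0 0 -6.2"

```text
time_s: 2.23
position: [0.5008, -0.0289, 0.2231]
tool_rot: [[-0.987, 0.163, -0.0], [0.163, 0.987, 0.0], [0.0, 0.0, -1.0]]
ft_force: [-0.9, -0.9, 0.1]
grip_width: 0.0854
```

```bash
python3 - <<'E'
from h import *
a,m=snap('wrist','w1'); o=readout.observe(); print(o['time_s'],o['position'],o['q'].round(1),o['tool_rot'].round(3).tolist())
import pickle; pickle.dump(m,open('w1.pkl','wb'))
E
```

```text
2.2833 [ 0.50231427 -0.02630968  0.22287433] [-16.6  18.3  84.2   0.1  77.5 -97.7] [[-0.988, 0.155, 0.0], [0.155, 0.988, 0.002], [-0.0, 0.002, -1.0]]
```

View pics/w1.png

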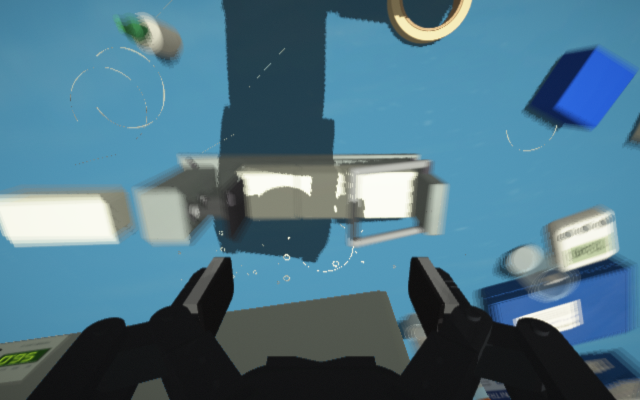

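```bash
python3 - <<'E'
from h import *
a,m=snap('wrist','w2x'); a,m=snap('wrist','w2'); o=readout.observe(); print(o['time_s'],o['position'],o['ft_force'])
import pickle; pickle.dump(m,open('w2.pkl','wb'))
cv2.imwrite('pics/w2c.png',cv2.resize(a[130:270,100:460],None,fx=2.2,fy=2.2,interpolation=3)[:,:,::-1])
E
```

```text
2.3833 [ 0.5005817  -0.02901347  0.22287119] [-0.23876097  0.31551617  1.31984797]
```

View pics/w2c.png

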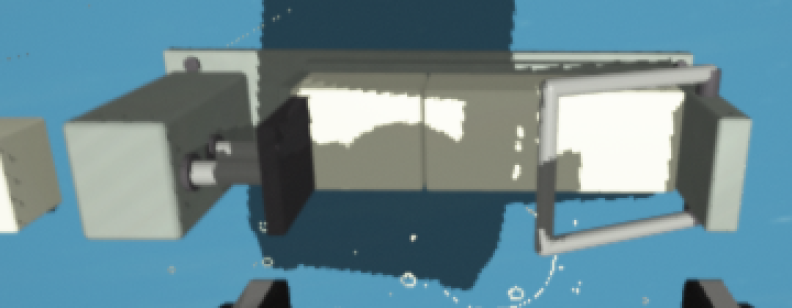

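```bash
cat > fit.py <<'E'
from h import *
import pickle
def fit(pts,m,s,off):
    W=[];S=[]
    for (u,v),(x,y,z) in pts:
        W.append(onz(m,off[0]+u/s,off[1]+v/s,z/1e3)[:2]); S.append([x/1e3,y/1e3])
    W=np.array(W);S=np.array(S); cw,cs=W.mean(0),S.mean(0)
    H=(S-cs).T@(W-cw); th=np.arctan2(H[0,1]-H[1,0],H[0,0]+H[1,1])
    R=np.array([[np.cos(th),-np.sin(th)],[np.sin(th),np.cos(th)]]); t=cw-R@cs
    return np.degrees(th),t,((W-(S@R.T+t))*1e3).round(1)
E
python3 - <<'E'
from fit import *
m=pickle.load(open('w2.pkl','rb'))
pts=[((66,123),(-25,-162,104)),((190,123),(-25,-122,104)),((182,238),(25,-122,104)),((85,238),(25,-162,104)),
((749,117),(-25,105,92)),((740,230),(25,105,92)),((714,117),(-25,91,92)),((711,230),(25,91,92)),((546,165),(0,18,54)),((307,190),(25,-91,48)),((672,190),(25,91,48))]
print(fit(pts[:9],m,2.2,(100,130)))
print(fit(pts[:8],m,2.2,(100,130)))
for n,u,v,z in [('bar1',548,85,.054),('bar2',545,245,.054),('joint a',425,92,.048),('joint b',425,190,.048)]: print(n,onz(m,100+u/2.2,130+v/2.2,z))
E
```

```text
(np.float64(-9.91306339139213), array([ 0.51812493, -0.026753  ]), array([[ 0.7,  0.1],
       [ 1.4,  6.9],
       [-2.3, -2. ],
       [-1.7, -0.8],
       [-1.8, -4.3],
       [-2.4, -1.4],
       [-1.6, -4.2],
       [-1.9,  0.5],
       [ 9.6,  5.3]]))
(np.float64(-9.749461585583296), array([ 0.51685815, -0.02740584]), array([[ 1.5,  0.9],
       [ 2.3,  7.6],
       [-1.4, -1.3],
       [-0.9, -0.2],
       [-0.2, -3.7],
       [-0.8, -0.9],
       [-0.1, -3.5],
       [-0.4,  1. ]]))
bar1 [0.49342019 0.00224316 0.054     ]
bar2 [ 0.5714914  -0.00968743  0.054     ]
joint a [ 0.48902958 -0.05326892  0.048     ]
joint b [ 0.53632246 -0.06241037  0.048     ]
```

```bash
python3 - <<'E'
from fit import *
m=pickle.load(open('w2.pkl','rb')); mt=eyes.camera_model('top')
th=np.radians(-9.7); R=np.array([[np.cos(th),-np.sin(th)],[np.sin(th),np.cos(th)]]); t=np.array([.517,-.0272])
def w(x,y,z): return np.r_[R@[x/1e3,y/1e3]+t,z/1e3]
for a in (0,10,15,20,25,30):
    y=98-80*np.cos(np.radians(a)); z=54+80*np.sin(np.radians(a))
    print(a,[((proj(m,w(x,y,z))-[100,130])*2.2).round() for x in (-35,0,35)],((proj(mt,w(0,y,z))-[180,165])*2.6).round(), w(0,y,z).round(4))
print('hinge',[((proj(m,w(x,98,54))-[100,130])*2.2).round() for x in (-35,35)])
for n,x,y,z in [('post',-25,91,92),('post',25,91,92),('post',-25,105,92),('post',25,105,92),('hous',-25,-162,104),('hous',-25,-122,104),('hous',25,-122,104),('hous',25,-162,104),('jaw',-23,-81,102),('jaw',23,-81,102),('jaw',23,-81,50),('c',25,-91,48),('c',25,91,48),('j',25,-30,48),('lip',-35,-135,8),('lip',-35,135,8)]:
    print(n,x,y,z,((proj(m,w(x,y,z))-[100,130])*2.2).round())
E
```

```text
0 [array([533.,  70.]), array([530., 145.]), array([528., 215.])] [411. 116.] [ 0.52   -0.0095  0.054 ]
10 [array([538.,  77.]), array([535., 155.]), array([533., 227.])] [410. 114.] [ 0.5202 -0.0083  0.0679]
15 [array([543.,  80.]), array([540., 160.]), array([537., 234.])] [409. 113.] [ 0.5205 -0.0068  0.0747]
20 [array([549.,  84.]), array([546., 165.]), array([543., 241.])] [407. 112.] [ 0.5208 -0.0047  0.0814]
25 [array([557.,  88.]), array([554., 171.]), array([551., 247.])] [405. 111.] [ 0.5213 -0.0021  0.0878]
30 [array([567.,  91.]), array([563., 176.]), array([560., 254.])] [402. 109.] [0.5218 0.0011 0.094 ]
hinge [array([713.,  71.]), array([697., 216.])]
post -25 91 92 [723. 116.]
post 25 91 92 [709. 231.]
post -25 105 92 [759. 116.]
post 25 105 92 [743. 231.]
hous -25 -162 104 [ 63. 120.]
hous -25 -122 104 [169. 121.]
hous 25 -122 104 [187. 241.]
hous 25 -162 104 [ 87. 240.]
jaw -23 -81 102 [280. 125.]
jaw 23 -81 102 [290. 235.]
jaw 23 -81 50 [320. 187.]
c 25 -91 48 [301. 189.]
c 25 91 48 [680. 192.]
j 25 -30 48 [428. 190.]
lip -35 -135 8 [225.  49.]
lip -35 135 8 [757.  53.]
```

```bash
cat >> h.py <<'E'
YAW=-9.7; T0=np.array([.517,-.0272])
_c,_s=np.cos(np.radians(YAW)),np.sin(np.radians(YAW))
def w(x,y,z): return np.array([_c*x-_s*y+T0[0]*1e3,_s*x+_c*y+T0[1]*1e3,z])/1e3
def inst(p):
    d=(np.array(p)[:2]-T0)*1e3; return np.r_[_c*d[0]+_s*d[1],-_s*d[0]+_c*d[1],p[2]*1e3]
E
python3 - <<'E'
from h import *
R=Rt(170.3)
print('down');p,Rr=plan([([.521,-.005,.13],R,4),([.521,-.005,.08],R,3)],0)
A=np.radians(np.linspace(20,166,32)); 
b=lambda a:w(0,98-80*np.cos(a),54+80*np.sin(a))
print('arc');plan([(p+b(a)-b(A[0]),R,1) for a in A[1:]],1,p,Rr)
E
```

```text
down
0 -4.1 6.8 23.2 0 -0.01 0.03; 0 -4 6.7 23.2 0 -0.01 0.02; 0 -4 6.8 23.2 0 -0.01 0.03; 0 -4.1 6.8 23.3 0 -0.02 0.03; 0 0 -0 16.7 0 0 -0
0 0 -0 16.6 0 0 -0; 0 0 -0 16.7 0 0 -0
arc
1 -0 2.5 -6.1 0 0 -0; 1 -0 3 -5.8 0 0 -0; 1 -0 3.5 -5.6 0 0 -0; 1 -0 3.9 -5.3 0 0 -0; 1 -0 4.3 -5 0 0 -0
1 -0 4.7 -4.5 0 0 -0; 1 -0 5.1 -4.2 0 0 -0; 1 -0 5.4 -3.7 0 0 -0; 1 -0 5.7 -3.3 0 0 -0; 1 -0 5.9 -2.8 0 0 -0
1 -0 6.2 -2.3 0 0 -0; 1 0 6.3 -1.8 0 0 -0; 1 0 6.5 -1.3 0 0 -0; 1 0 6.5 -0.7 0 0 -0; 1 0 6.6 -0.2 0 0 -0
1 0 6.5 0.3 0 0 -0; 1 0 6.6 0.9 0 0 -0; 1 0 6.4 1.4 0 0 -0; 1 0 6.3 1.9 0 0 -0; 1 0 6.1 2.5 0 0 -0
1 0 5.8 2.9 0 0 -0; 1 0 5.7 3.4 0 0 -0; 1 0 5.3 3.9 0 0 -0; 1 0 5 4.3 0 0 -0; 1 0 4.6 4.7 0 0 -0
1 0 4.2 5 0 0 -0; 1 0 3.8 5.4 0 0 -0; 1 0 3.3 5.7 0 0 -0; 1 0 2.9 5.9 0 0 -0; 1 0 2.3 6.1 0 0 -0
1 0 1.9 6.3 0 0 -0
```

>>> arm_command --rows "0 -4 7 23 0 0 0; 0 -4 7 23 0 0 0; 0 -4 7 23 0 0 0; 0 -4 7 23 0 0 0; 0 0 0 17 0 0 0"

```text
time_s: 2.8
position: [0.5204, -0.0052, 0.1126]
tool_rot: [[-0.985, 0.171, -0.001], [0.171, 0.985, 0.0], [0.001, 0.0, -1.0]]
ft_force: [-0.5, -0.3, 0.4]
grip_width: 0.0854
```

>>> arm_command --rows "0 0 0 17 0 0 0; 0 0 0 17 0 0 0; 0 0 0 0 0 0 0; 0.5 0 0 0 0 0 0; 0.8 0 0 0 0 0 0" --squeeze 30

```text
time_s: 3.22
position: [0.5211, -0.0057, 0.0813]
tool_rot: [[-0.985, 0.17, 0.001], [0.17, 0.985, -0.0], [-0.001, -0.0, -1.0]]
ft_force: [0.1, 0.6, 0.1]
grip_width: 0.0639
```

>>> arm_command --rows "1 0 0 0 0 0 0; 1 0 0 0 0 0 0; 1 0 0 0 0 0 0; 1 0 0 0 0 0 0; 1 0 0 0 0 0 0"

```text
time_s: 3.63
position: [0.5209, -0.0052, 0.0806]
tool_rot: [[-0.986, 0.169, 0.001], [0.169, 0.986, -0.0], [-0.001, -0.0, -1.0]]
ft_force: [0.4, -0.7, 1.5]
grip_width: 0.0065
```

>>> arm_command --rows "1 0 2.5 -6 0 0 0; 1 0 3 -6 0 0 0; 1 0 3.5 -5.5 0 0 0; 1 0 4 -5.5 0 0 0; 1 0 4.5 -5 0 0 0"

```text
time_s: 4.05
position: [0.5238, 0.0129, 0.1088]
tool_rot: [[-0.986, 0.169, 0.0], [0.169, 0.986, 0.001], [-0.0, 0.001, -1.0]]
ft_force: [3.5, 4.9, -8.9]
grip_width: 0.0069
```

>>> arm_command --rows "1 0 4.5 -4.5 0 0 0; 1 0 5 -4 0 0 0; 1 0 5.5 -4 0 0 0; 1 0 5.5 -3.5 0 0 0; 1 0 6 -3 0 0 0"

```text
time_s: 4.47
position: [0.5282, 0.039, 0.1271]
tool_rot: [[-0.986, 0.169, -0.001], [0.169, 0.986, 0.0], [0.001, 0.0, -1.0]]
ft_force: [5.9, 2.6, -18.0]
grip_width: 0.007
```

>>> arm_command --rows "1 0 6 -2.5 0 0 0; 1 0 6.5 -2 0 0 0; 1 0 6.5 -1 0 0 0; 1 0 6.5 -0.5 0 0 0; 1 0 6.5 0 0 0 0"

```text
time_s: 4.88
position: [0.5336, 0.0699, 0.1336]
tool_rot: [[-0.986, 0.169, -0.0], [0.169, 0.986, -0.001], [0.0, -0.001, -1.0]]
ft_force: [2.4, -2.2, -0.5]
grip_width: 0.0069
```

```bash
python3 - <<'E'
from h import *
a,m=snap('side','s1'); o=readout.observe(); print(o['time_s'],o['position'],o['ft_force'],o['grip_width'])
cv2.imwrite('pics/s1c.png',cv2.resize(a[130:260,260:400],None,fx=3,fy=3,interpolation=3)[:,:,::-1])
E
```

```text
4.9333 [0.53375628 0.0708408  0.13369452] [ 2.62655682 -0.03360121 -4.83165547] 0.006499758441192238
```

View pics/s1c.png

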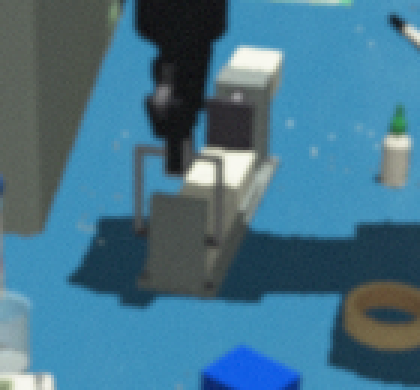

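>>> arm_command --rows "1 0 6.5 0.5 0 0 0; 1 0 6.5 1 0 0 0; 1 0 6.5 1.5 0 0 0; 1 0 6.5 2 0 0 0; 1 0 6 2.5 0 0 0"

```text
time_s: 5.35
position: [0.5392, 0.1021, 0.1262]
tool_rot: [[-0.986, 0.169, 0.001], [0.169, 0.986, 0.0], [-0.001, 0.0, -1.0]]
ft_force: [-0.3, -3.4, -2.9]
grip_width: 0.0071
```

>>> arm_command --rows "1 0 6 3 0 0 0; 1 0 5.5 3.5 0 0 0; 1 0 5.5 4 0 0 0; 1 0 5 4.5 0 0 0; 1 0 4.5 4.5 0 0 0"

```text
time_s: 5.77
position: [0.5436, 0.128, 0.1058]
tool_rot: [[-0.986, 0.169, 0.0], [0.169, 0.986, 0.0], [-0.0, 0.0, -1.0]]
ft_force: [0.9, -5.3, 0.5]
grip_width: 0.0065
```

>>> arm_command --rows "1 0 4 5 0 0 0; 1 0 4 5.5 0 0 0; 1 0 3.5 5.5 0 0 0; 1 0 3 6 0 0 0; 1 0 2 5 0 0 0"

```text
time_s: 6.18
position: [0.5462, 0.1432, 0.0783]
tool_rot: [[-0.986, 0.169, -0.001], [0.169, 0.986, -0.001], [0.001, -0.002, -1.0]]
ft_force: [0.9, -7.3, 1.0]
grip_width: 0.0062
```

>>> arm_command --rows "1 0 0.5 3 0 0 0; 1 0 0 0 0 0 0"

```text
time_s: 6.35
position: [0.5464, 0.1439, 0.0756]
tool_rot: [[-0.986, 0.169, -0.001], [0.169, 0.986, -0.001], [0.001, -0.001, -1.0]]
ft_force: [1.0, -4.5, -0.5]
grip_width: 0.0067
```

```bash
python3 - <<'E'
from h import *
o=readout.observe(); p0=np.array(o['position']); print(p0,inst(p0),o['ft_force'])
p1=p0+[0,0,.14]; T=np.array([.512,.345,.20])
plan([(p1,Rt(170.3),4)]+[(p1+(T-p1)*(k+1)/17,Rt(170.3-102*(k+1)/17),1) for k in range(17)],0)
E
```

```text
[0.54635143 0.14387512 0.07564472] [1.07465509e-01 1.73574748e+02 7.56447204e+01] [ 1.01877546 -4.47207008 -0.45733231]
0 0 -0 -35 -0.01 -0.01 -0; 0 0 -0.1 -35 -0.02 -0.01 -0.01; 0 0 0 -35 -0.01 -0 -0; 0 0 0 -35 -0.01 -0.01 -0.01; 0 4 11.3 0.9 -0 -0 6
0 5.2 10.9 0.9 -0 -0 6; 0 6.2 10.2 1 -0 -0 6; 0 7.3 9.6 0.9 -0 -0 6; 0 8.3 8.7 0.9 -0 -0 6; 0 9.1 7.8 0.9 -0 -0 6
0 9.9 6.8 0.9 -0 -0 6; 0 10.5 5.8 1 -0 -0 6; 0 11.1 4.6 0.9 -0 -0 6; 0 11.5 3.4 0.9 -0 -0 6; 0 11.8 2.2 0.9 -0 -0 6
0 11.9 1 0.9 -0 0 6; 0 12 -0.3 1 -0 0 6; 0 11.9 -1.5 0.9 -0 0 6; 0 11.7 -2.8 0.9 -0 0 6; 0 11.3 -4 0.9 -0 0 6
0 10.9 -5.1 0.9 -0 0 6
```

>>> arm_command --rows "1 0 1 4 0 0 0; 1 0 0 0 0 0 0; 0 0 0 0 0 0 0; 0 0 0 0 0 0 0; 0 0 0 0 0 0 0"

```text
time_s: 6.77
position: [0.5462, 0.1455, 0.0718]
tool_rot: [[-0.986, 0.169, -0.001], [0.169, 0.986, 0.001], [0.001, 0.001, -1.0]]
ft_force: [0.0, 0.1, 0.0]
grip_width: 0.0427
```

>>> arm_command --rows "0 0 0 0 0 0 0; 0 0 0 -20 0 0 0; 0 0 0 -40 0 0 0; 0 0 0 -40 0 0 0; 0 0 0 -40 0 0 0"

```text
time_s: 7.18
position: [0.546, 0.1454, 0.2136]
tool_rot: [[-0.986, 0.169, -0.001], [0.169, 0.986, 0.0], [0.002, 0.0, -1.0]]
ft_force: [0.2, 0.7, 0.6]
grip_width: 0.0856
```

>>> arm_command --rows "0 4 11.5 1 0 0 6; 0 5 11 1 0 0 6; 0 6 10 1 0 0 6; 0 7.5 9.5 1 0 0 6; 0 8.5 8.5 1 0 0 6"

```text
time_s: 7.6
position: [0.536, 0.2051, 0.2069]
tool_rot: [[-0.766, 0.643, -0.001], [0.643, 0.766, 0.0], [0.001, -0.0, -1.0]]
ft_force: [0.3, 0.4, -0.2]
grip_width: 0.0856
```

>>> arm_command --rows "0 9 8 1 0 0 6; 0 10 7 1 0 0 6; 0 10.5 6 1 0 0 6; 0 11 4.5 1 0 0 6; 0 11.5 3.5 1 0 0 6"

```text
time_s: 8.02
position: [0.5263, 0.2646, 0.2018]
tool_rot: [[-0.342, 0.94, -0.001], [0.94, 0.342, 0.0], [0.0, -0.001, -1.0]]
ft_force: [0.2, -0.5, 0.4]
grip_width: 0.0854
```

>>> arm_command --rows "0 12 2 1 0 0 6; 0 12 1 1 0 0 6; 0 12 0 1 0 0 6; 0 12 -1.5 1 0 0 6; 0 11.5 -3 1 0 0 6"

```text
time_s: 8.43
position: [0.516, 0.3239, 0.1968]
tool_rot: [[0.174, 0.985, -0.001], [0.985, -0.174, 0.0], [-0.0, -0.001, -1.0]]
ft_force: [-0.5, 0.6, 0.1]
grip_width: 0.0856
```

>>> arm_command --rows "0 11.5 -4 1 0 0 6; 0 11 -5 1 0 0 6; 0 0 0 0 0 0 0; 0 0 0 0 0 0 0; 0 0 0 0 0 0 0"

```text
time_s: 8.85
position: [0.5126, 0.3466, 0.1952]
tool_rot: [[0.367, 0.93, -0.0], [0.93, -0.367, -0.0], [-0.0, -0.0, -1.0]]
ft_force: [0.3, -0.6, 0.4]
grip_width: 0.0853
```

```bash
cat > find.py <<'E'
from h import *
import sys,pickle
def white(im,m,z,near,f=None,thr=170):
    g=im.astype(int); k=((g.min(2)>thr)&(g.max(2)-g.min(2)<45)).astype(np.uint8)
    n,l,s,c=cv2.connectedComponentsWithStats(k); res=[]
    for i in range(1,n):
        if s[i,4]<500: continue
        P=onz(m,*c[i],z)
        if np.hypot(*(P[:2]-near))>.08: continue
        cn,_=cv2.findContours((l==i).astype(np.uint8),0,cv2.CHAIN_APPROX_NONE); cn=max(cn,key=len)[:,0]
        Q=np.array([onz(m,*p,z)[:2] for p in cn.astype(float)])*1e3
        r=cv2.minAreaRect(Q.astype(np.float32)); b=cv2.boxPoints(r); e=[b[1]-b[0],b[2]-b[1]]; L=max(e,key=np.linalg.norm)
        a=np.degrees(np.arctan2(L[1],L[0])); a=(a-80+90)%180-90+80
        print(c[i].round(),s[i,4],'centre',np.round(r[0],1),'size',np.round(r[1],1),'long axis',round(a,1)); res.append((r,a))
    return res
E
python3 - <<'E'
from find import *
a,m=snap('wrist','w3'); o=readout.observe(); print(o['time_s'],o['position'],o['tool_rot'].round(3).tolist())
white(a,m,.04,[.512,.355])
E
```

```text
8.9 [0.51268473 0.346444   0.1952299 ] [[0.368, 0.93, -0.0], [0.93, -0.368, -0.0], [-0.0, -0.0, -1.0]]
[315. 166.] 2147 centre [515.8 361. ] size [46.1 49.1] long axis 158.5
```

View pics/w3.png

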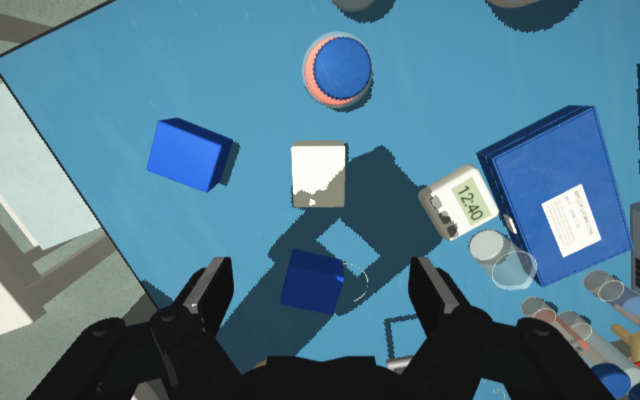

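```bash
python3 - <<'E'
from find import *
m=eyes.camera_model('wrist'); o=readout.observe()
Q=np.array([onz(m,u,v,.04)[:2]*1e3 for u,v in [(291,147),(344,147),(345,207),(291,207)]])
print(Q.round(1),Q.mean(0),[np.linalg.norm(Q[i]-Q[i-1]).round(1) for i in range(4)])
L=(Q[0]+Q[1]-Q[2]-Q[3]); print(np.degrees(np.arctan2(L[1],L[0])))
d=Q[1]-Q[0]; print(np.degrees(np.arctan2(d[1],d[0])))
# bottle cap height guess from side+wrist: cap centre
mt=eyes.camera_model('top'); 
for z in (.05,.07,.09): print(z,onz(m,342,68,z).round(3), proj(mt,onz(m,342,68,z)).round())
im=cv2.imread('pics/top0.png'); 
E
```

```text
[[501.4 390.4]
 [546.5 372.5]
 [527.2 317.2]
 [478.2 336.6]] [513.34779937 354.17724504] [np.float64(58.5), np.float64(48.5), np.float64(58.6), np.float64(52.7)]
68.72785032606502
-21.568769909495295
0.05 [0.567 0.435 0.05 ] [199. 195.]
0.07 [0.565 0.434 0.07 ] [197. 195.]
0.09 [0.564 0.434 0.09 ] [195. 194.]
```

>>> arm_command --rows "0 3.5 -1 38 0 0 0; 0 3.5 -1 38 0 0 0; 0 0 0 38 0 0 0; 0 0 0 34 0 0 0; 0 0 0 23 0 0 0" --squeeze 60

```text
time_s: 9.32
position: [0.5124, 0.353, 0.0212]
tool_rot: [[0.369, 0.929, -0.003], [0.929, -0.369, -0.002], [-0.003, -0.003, -1.0]]
ft_force: [0.0, -0.1, -0.2]
grip_width: 0.0851
```

>>> arm_command --rows "0 0 0 0 0 0 0; 1 0 0 0 0 0 0; 1 0 0 0 0 0 0; 1 0 0 0 0 0 0; 1 0 0 0 0 0 0"

```text
time_s: 9.73
position: [0.5144, 0.3547, 0.0268]
tool_rot: [[0.37, 0.929, 0.004], [0.929, -0.37, 0.002], [0.003, 0.003, -1.0]]
ft_force: [-0.6, -1.2, 7.0]
grip_width: 0.0489
```

```bash
python3 - <<'E'
from h import *
o=readout.observe(); p0=np.array(o['position']); print(o['time_s'],p0,o['ft_force'],o['grip_width'])
p1=p0+[0,0,.13]; T=w(0,56,175)
p,R=plan([(p1,Rt(68.5),4)]+[(p1+(T-p1)*(k+1)/11,Rt(68.5+11.8*(k+1)/11),1) for k in range(11)],1)
E
```

```text
9.7333 [0.51440704 0.35466542 0.02683207] [-0.61667476 -1.15779914  7.01125845] 0.04894728338306187
1 0.1 0.1 -32.5 0.05 -0.04 -0.05; 1 0.1 0.1 -32.5 0.04 -0.05 -0.05; 1 0 0 -32.5 0.05 -0.04 -0.05; 1 0.1 0 -32.5 0.04 -0.05 -0.05; 1 -27.3 11.9 -1.7 0 0 -1.07
1 -27.4 11.4 -1.6 0 0 -1.07; 1 -27.7 10.9 -1.7 0 0 -1.07; 1 -27.8 10.4 -1.6 0 0 -1.08; 1 -28.1 9.8 -1.7 0 0 -1.07; 1 -28.2 9.3 -1.6 0 0 -1.07
1 -28.4 8.8 -1.7 0 0 -1.08; 1 -28.5 8.2 -1.6 0 0 -1.07; 1 -28.7 7.7 -1.7 0 0 -1.07; 1 -28.9 7.2 -1.6 0 0 -1.07; 1 -29 6.6 -1.7 0 0 -1.08
```

>>> arm_command --rows "1 0 0 -32 0 0 0; 1 0 0 -32 0 0 0; 1 0 0 -32 0 0 0; 1 0 0 -32 0 0 0; 1 -27 12 -2 0 0 -1"

```text
time_s: 10.15
position: [0.5161, 0.3286, 0.1618]
tool_rot: [[0.35, 0.937, 0.012], [0.937, -0.35, 0.006], [0.01, 0.009, -1.0]]
ft_force: [0.9, 0.1, -0.9]
grip_width: 0.049
```

>>> arm_command --rows "1 -27.5 11.5 -1.5 0 0 -1.1; 1 -27.5 11 -1.5 0 0 -1.1; 1 -28 10.5 -1.5 0 0 -1.1; 1 -28 10 -1.5 0 0 -1.1; 1 -28 9.5 -1.5 0 0 -1.1"

```text
time_s: 10.57
position: [0.5199, 0.1748, 0.1631]
tool_rot: [[0.261, 0.965, 0.002], [0.965, -0.261, 0.0], [0.001, 0.002, -1.0]]
ft_force: [0.2, 0.2, -1.5]
grip_width: 0.0493
```

>>> arm_command --rows "1 -28.5 9 -1.5 0 0 -1.1; 1 -28.5 8 -1.5 0 0 -1.1; 1 -28.5 7.5 -1.5 0 0 -1.1; 1 -29 7 -1.5 0 0 -1.1; 1 -29 6.5 -1.5 0 0 -1.1"

```text
time_s: 10.98
position: [0.5246, 0.0263, 0.1706]
tool_rot: [[0.167, 0.986, 0.002], [0.986, -0.167, -0.0], [0.0, 0.002, -1.0]]
ft_force: [0.5, 0.9, -1.1]
grip_width: 0.0491
```

>>> arm_command --rows "1 0 0 0 0 0 0; 1 0 0 0 0 0 0; 1 0 0 0 0 0 0"

```text
time_s: 11.23
position: [0.5247, 0.0281, 0.17]
tool_rot: [[0.169, 0.986, 0.001], [0.986, -0.169, 0.0], [0.0, 0.001, -1.0]]
ft_force: [-0.1, 0.2, -1.4]
grip_width: 0.0492
```

```bash
python3 - <<'E'
from h import *
import pickle
a,m=snap('wrist','w4'); pickle.dump(m,open('w4.pkl','wb')); o=readout.observe(); print(o['time_s'],o['position'],inst(o['position']),o['ft_force'],o['tool_rot'].round(3).tolist(),o['grip_width'])
R=o['tool_rot'];print('yaw',np.degrees(np.arctan2(R[1,0],R[0,0])))
E
```

```text
11.2833 [0.52466746 0.02852621 0.16978931] [ -1.83142921  56.22140043 169.78931479] [-1.07920168  0.67525225 -2.09182794] [[0.168, 0.986, 0.001], [0.986, -0.168, 0.0], [0.0, 0.001, -1.0]] 0.04891860544503997
yaw 80.32360361123126
```

View pics/w4.png

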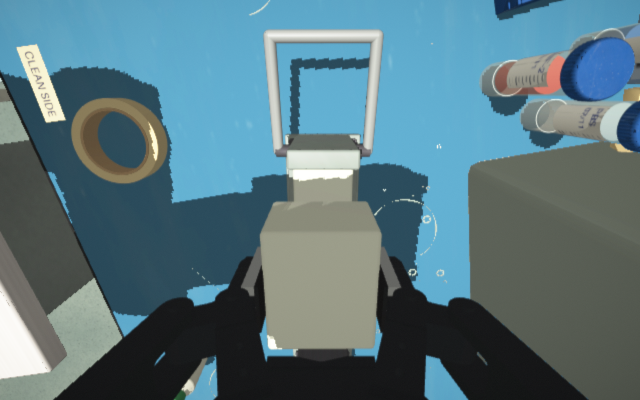

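```bash
python3 - <<'E'
from fit import *
m=pickle.load(open('w4.pkl','rb'))
im=cv2.imread('pics/w4.png').astype(int).sum(2)//3
print('col323 rows130-245',im[130:245:1,323].tolist())
print('row160 cols', [(u,im[160,u]) for u in list(range(280,296))+list(range(352,368))])
print('row240 cols', [(u,im[240,u]) for u in list(range(254,270))+list(range(372,390))])
I=lambda u,v,z: inst(onz(m,u,v,z)).round(1)
print('post',I(288,150,.092),I(359,150,.092),I(288,169,.092),I(359,169,.092))
print('brick top',I(261,232,.183),I(380,232,.183),'bot',I(268,205,.143),I(374,203,.143))
print('bail bar',I(324,36,.077), 'hinge',I(281,154,.054),I(366,154,.054))
E
```

```text
col323 rows130-245 [162, 161, 160, 140, 111, 99, 98, 100, 100, 99, 98, 98, 99, 99, 98, 99, 100, 100, 101, 115, 169, 202, 221, 228, 229, 229, 229, 228, 227, 226, 226, 225, 223, 222, 220, 219, 218, 213, 189, 213, 252, 254, 254, 254, 254, 254, 253, 239, 214, 173, 154, 151, 153, 152, 152, 152, 152, 151, 152, 152, 153, 152, 152, 152, 152, 151, 152, 152, 151, 152, 151, 149, 146, 146, 146, 140, 133, 132, 132, 133, 133, 132, 132, 133, 133, 133, 132, 133, 133, 132, 133, 133, 133, 133, 133, 133, 133, 133, 133, 133, 135, 139, 145, 148, 149, 149, 149, 149, 150, 151, 149, 150, 150, 150, 150]
row160 cols [(280, np.int64(163)), (281, np.int64(162)), (282, np.int64(163)), (283, np.int64(163)), (284, np.int64(163)), (285, np.int64(164)), (286, np.int64(170)), (287, np.int64(196)), (288, np.int64(209)), (289, np.int64(224)), (290, np.int64(225)), (291, np.int64(225)), (292, np.int64(225)), (293, np.int64(226)), (294, np.int64(227)), (295, np.int64(227)), (352, np.int64(221)), (353, np.int64(220)), (354, np.int64(220)), (355, np.int64(220)), (356, np.int64(220)), (357, np.int64(220)), (358, np.int64(19
[... 494 characters left out ...]
, (267, np.int64(150)), (268, np.int64(149)), (269, np.int64(150)), (372, np.int64(149)), (373, np.int64(149)), (374, np.int64(150)), (375, np.int64(150)), (376, np.int64(150)), (377, np.int64(150)), (378, np.int64(148)), (379, np.int64(145)), (380, np.int64(140)), (381, np.int64(102)), (382, np.int64(75)), (383, np.int64(71)), (384, np.int64(71)), (385, np.int64(70)), (386, np.int64(70)), (387, np.int64(69)), (388, np.int64(70)), (389, np.int64(70))]
post [-22.8 103.   92. ] [ 24.5 103.   92. ] [-23.3  90.1  92. ] [25. 90. 92.]
brick top [-25.2  85.4 183. ] [ 22.8  85.4 183. ] bot [-29.   82.5 143. ] [ 27.1  83.6 143. ]
bail bar [  1.1 173.5  77. ] hinge [-32.5  93.3  54. ] [34.9 93.3 54. ]
```

>>> arm_command --rows "1 1 2 30 0 0 0; 1 1 0 30 0 0 0; 1 0 0 20 0 0 0; 1 0 0 10 0 0 0; 1 0 0 0 0 0 0"

```text
time_s: 11.7
position: [0.5262, 0.0304, 0.0777]
tool_rot: [[0.167, 0.986, -0.004], [0.986, -0.167, 0.001], [0.0, -0.004, -1.0]]
ft_force: [-0.2, -0.5, -1.2]
grip_width: 0.0498
```

>>> arm_command --rows "1 1 0 0 0 0 0; 1 0.5 0 0 0 0 0; 1 0 0 0 0 0 0"

```text
time_s: 11.95
position: [0.528, 0.031, 0.0806]
tool_rot: [[0.168, 0.986, 0.002], [0.986, -0.168, -0.0], [-0.0, 0.002, -1.0]]
ft_force: [0.5, 0.3, -1.2]
grip_width: 0.0491
```

>>> arm_command --rows "1 1 0 0 0 0 0; 1 0.5 0 0 0 0 0; 1 0 0 0 0 0 0"

```text
time_s: 12.2
position: [0.528, 0.0312, 0.0805]
tool_rot: [[0.169, 0.986, 0.002], [0.986, -0.169, -0.002], [-0.002, 0.002, -1.0]]
ft_force: [-3.5, -7.8, 2.3]
grip_width: 0.0492
```

>>> arm_command --rows "1 0 0 2 0 0 0; 1 0 0 2 0 0 0; 1 0 0 1 0 0 0; 1 0 0 0 0 0 0"

```text
time_s: 12.53
position: [0.5285, 0.0311, 0.0756]
tool_rot: [[0.169, 0.986, 0.003], [0.986, -0.169, -0.002], [-0.002, 0.003, -1.0]]
ft_force: [0.4, -8.2, 1.6]
grip_width: 0.0491
```

>>> arm_command --rows "1 0 0 1 0 0 0; 1 0 0 0 0 0 0"

```text
time_s: 12.7
position: [0.5286, 0.0311, 0.0749]
tool_rot: [[0.169, 0.986, 0.003], [0.986, -0.169, -0.002], [-0.002, 0.004, -1.0]]
ft_force: [-0.8, -8.4, 3.8]
grip_width: 0.0496
```

>>> arm_command --rows "1 0 0 1 0 0 0; 1 0 0 0 0 0 0; 1 0 0 0 0 0 0"

```text
time_s: 12.95
position: [0.5286, 0.0311, 0.0748]
tool_rot: [[0.169, 0.986, 0.004], [0.986, -0.169, -0.002], [-0.002, 0.004, -1.0]]
ft_force: [-3.9, -8.4, 14.2]
grip_width: 0.0487
```

```bash
python3 - <<'E'
from h import *
o=readout.observe(); p=np.array(o['position']); print(p,inst(p),o['ft_force'],o['wrist_torque'],o['tool_rot'].round(4).tolist())
E
```

```text
[0.52859403 0.03111423 0.07477375] [ 1.6029453  59.43400824 74.77375425] [-3.89677048 -8.36882386 14.22898375] [-0.93404172  0.88468253 -0.11414337] [[0.1691, 0.9856, 0.0038], [0.9856, -0.1691, -0.0025], [-0.0018, 0.0042, -1.0]]
```

>>> arm_command --rows "1 -0.5 -1 -1 0 0 0; 1 0 0 0 0 0 0; 0.3 0 0 0 0 0 0; 0.3 0 0 0 0 0 0; 0.3 0 0 0 0 0 0"

```text
time_s: 13.37
position: [0.5265, 0.0323, 0.0734]
tool_rot: [[0.169, 0.986, -0.0], [0.986, -0.169, 0.0], [0.0, -0.0, -1.0]]
ft_force: [0.4, 0.6, 0.1]
grip_width: 0.0597
```

>>> arm_command --rows "0 0 0 -2 0 0 0; 0 0 0 -25 0 0 0; 0 -10 0 -40 0 0 0; 0 -25 0 -30 0 0 0; 0 -25 0 0 0 0 0"

```text
time_s: 13.78
position: [0.5184, -0.0276, 0.1761]
tool_rot: [[0.166, 0.986, 0.01], [0.986, -0.166, -0.003], [-0.001, 0.01, -1.0]]
ft_force: [-0.2, -0.0, 1.8]
grip_width: 0.0852
```

>>> arm_command --rows "0 0 0 0 0 0 0; 0 0 0 0 0 0 0"

```text
time_s: 13.95
position: [0.5162, -0.0276, 0.1704]
tool_rot: [[0.171, 0.985, 0.0], [0.985, -0.171, 0.0], [0.0, 0.0, -1.0]]
ft_force: [-0.4, -0.2, -0.4]
grip_width: 0.0853
```

```bash
python3 - <<'E'
from h import *
import pickle
a,m=snap('wrist','w5'); pickle.dump(m,open('w5.pkl','wb')); o=readout.observe(); print(o['time_s'],o['position'],inst(o['position']),o['ft_force'],o['grip_width'])
E
```

```text
14.0 [ 0.51611728 -0.02683164  0.16996264] [ -0.93216214   0.21436314 169.96263694] [-0.51451007  0.45808611 -0.2051871 ] 0.08562067311021597
```

View pics/w5.png

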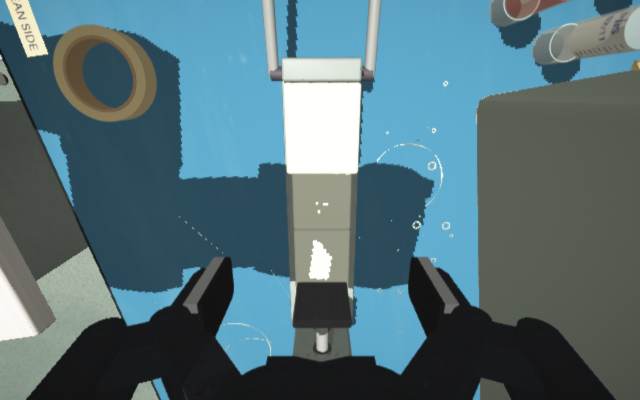

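```bash
python3 - <<'E'
from fit import *
m=pickle.load(open('w5.pkl','rb'))
a=cv2.imread('pics/w5.png').astype(int); g=a.sum(2)//3
def edges(line,lo,hi,n=2):
    d=np.abs(np.diff(line.astype(float)));s=[]
    for i in np.argsort(-d):
        if lo<=i<hi and all(abs(i-j)>4 for j in s): s.append(int(i))
        if len(s)==n: break
    return sorted(s)
I=lambda u,v,z: inst(onz(m,u,v,z)).round(1)
for r in (95,125,160): e=edges(g[r],270,375); print('half row',r,e,[I(u+.5,r,.088) for u in e])
for r in (68,74): e=edges(g[r],270,375); print('post row',r,e,[I(u+.5,r,.092) for u in e])
for c in (300,322,345): e=edges(g[:,c],50,340,6); print('col',c,e,[I(c,v+.5,.088)[1] for v in e],[I(c,v+.5,.048)[1] for v in e],[I(c,v+.5,.102)[1] for v in e])
for r in (200,250): e=edges(g[r],278,368,4); print('course row',r,e,[I(u+.5,r,.048)[0] for u in e])
for r in (290,305): e=edges(g[r],285,362,2); print('jaw row',r,e,[I(u+.5,r,.102)[0] for u in e])
E
```

```text
half row 95 [282, 360] [array([-24.6,  81.4,  88. ]), array([25.6, 81.3, 88. ])]
half row 125 [283, 359] [array([-24.7,  62.5,  88. ]), array([25.7, 62.5, 88. ])]
half row 160 [284, 357] [array([-25.,  39.,  88.]), array([25.2, 38.9, 88. ])]
post row 68 [281, 359] [array([-24.1,  97.2,  92. ]), array([23.9, 97.1, 92. ])]
post row 74 [281, 361] [array([-24.2,  93.7,  92. ]), array([25.3, 93.7, 92. ])]
col 300 [57, 82, 173, 227, 281, 327] [np.float64(103.5), np.float64(88.9), np.float64(29.5), np.float64(-11.6), np.float64(-58.0), np.float64(-102.5)] [np.float64(107.7), np.float64(90.3), np.float64(19.5), np.float64(-29.5), np.float64(-84.7), np.float64(-137.8)] [np.float64(102.0), np.float64(88.4), np.float64(33.0), np.float64(-5.3), np.float64(-48.6), np.float64(-90.2)]
col 322 [57, 82, 173, 244, 278, 334] [np.float64(103.5), np.float64(88.9), np.float64(29.4), np.float64(-25.6), np.float64(-55.3), np.float64(-109.8)] [np.float64(107.7), np.float64(90.3), np.float64(19.4), np.float64(-46.2), np.float64(-81.5), np.float64(-146.5)] [np.float64(102.0), np.float64(88.4), np.float64(32.9), np.float64(-18.4), np.float64(-46.1), np.float64(-96.9)]
col 345 [57, 82, 173, 227, 281, 327] [np.float64(103.4), np.float64(88.9), np.float64(29.4), np.float64(-11.6), np.float64(-58.0), np.float64(-102.6)] [np.float64(107.6), np.float64(90.3), np.float64(19.4), np.float64(-29.5), np.float64(-84.8), np.float64(-137.9)] [np.float64(102.0), np.float64(88.4), np.float64(32.9), np.float64(-5.4), np.float64(-48.7), np.float64(-90.2)]
course row 200 [286, 292, 350, 356] [np.float64(-29.4), np.float64(-24.2), np.float64(25.4), np.float64(30.5)]
course row 250 [294, 311, 325, 348] [np.float64(-23.9), np.float64(-8.5), np.float64(4.2), np.float64(25.0)]
jaw row 290 [295, 347] [np.float64(-18.9), np.float64(19.7)]
jaw row 305 [293, 355] [np.float64(-20.8), np.float64(26.1)]
```

```bash
sed -i "s/^YAW=.*/YAW=-9.7; T0=np.array([.517,-.0272])+np.array([.0006*.9857+(-.0015)*.1685, -.0006*.1685-.0015*.9857])/" h.py; python3 -c "
from h import *;print(T0,inst([.51611728,-.02683164,.17]))"
```

```text
[ 0.51733867 -0.02877965] [ -1.53214736   1.71436897 170.        ]
```

>>> arm_command --rows "0 -30 3 -3 0 0 0; 0 -30 3 -3 0 0 0; 0 -30 3 -3 0 0 0; 0 -30 3 -3 0 0 0; 0 -30 3 -3 0 0 0"

```text
time_s: 14.42
position: [0.5058, -0.1776, 0.1846]
tool_rot: [[0.167, 0.986, -0.001], [0.986, -0.167, 0.001], [0.001, -0.002, -1.0]]
ft_force: [0.9, -0.1, 0.5]
grip_width: 0.0854
```

>>> arm_command --rows "0 -30 3 -3 0 0 0; 0 -30 3 -3 0 0 0; 0 -30 3 -3 0 0 0; 0 -30 3 -3 0 0 0; 0 -30 4 -3 0 0 0"

```text
time_s: 14.83
position: [0.4965, -0.3282, 0.1995]
tool_rot: [[0.168, 0.986, -0.001], [0.986, -0.167, 0.002], [0.002, -0.002, -1.0]]
ft_force: [1.0, 0.9, -0.4]
grip_width: 0.0854
```

>>> arm_command --rows "0 0 0 0 0 0 0; 0 0 0 0 0 0 0; 0 0 0 0 0 0 0"

```text
time_s: 15.08
position: [0.4966, -0.3266, 0.1995]
tool_rot: [[0.168, 0.986, -0.001], [0.986, -0.168, 0.002], [0.002, -0.001, -1.0]]
ft_force: [-1.0, 0.3, 0.8]
grip_width: 0.0853
```

```bash
python3 - <<'E'
from find import *
a,m=snap('wrist','w6'); pickle.dump(m,open('w6.pkl','wb')); o=readout.observe(); print(o['time_s'],o['position'],o['tool_rot'].round(3).tolist())
white(a,m,.04,[.493,-.325],thr=150)
E
```

```text
15.1333 [ 0.49669861 -0.3263444   0.19970497] [[0.167, 0.986, -0.001], [0.986, -0.167, 0.001], [0.001, -0.001, -1.0]]
```

View pics/w6.png

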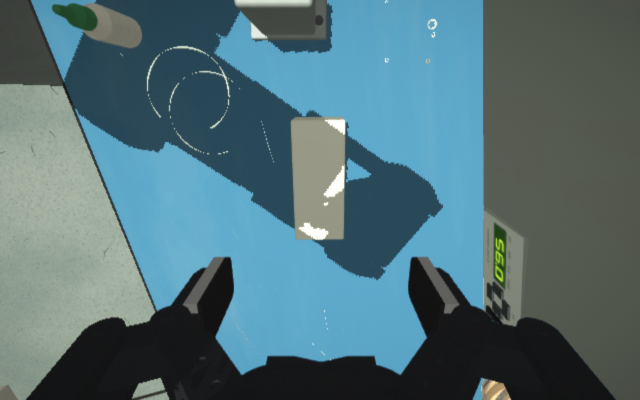

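```bash
python3 - <<'E'
from fit import *
m=pickle.load(open('w6.pkl','rb')); a=cv2.imread('pics/w6.png').astype(int)
k=((a[:,:,0]-a[:,:,2])<20)&(a.sum(2)>350)
k=k.astype(np.uint8); k[:105]=0;k[250:]=0;k[:,:270]=0;k[:,370:]=0
cn,_=cv2.findContours(k,0,cv2.CHAIN_APPROX_NONE); c=max(cn,key=cv2.contourArea)[:,0]
print(cv2.boundingRect(c))
g=a.sum(2)//3
print('row130',g[130,286:300].tolist(),g[130,338:352].tolist());print('row200',g[200,288:302].tolist(),g[200,338:352].tolist());print('col320',g[112:126,312].tolist(),g[232:246,330].tolist())
Q=np.array([onz(m,*p,.04)[:2]*1e3 for p in c.astype(float)],np.float32)
r=cv2.minAreaRect(Q);print(r)
for rr in (130,150,180,200,220,230):
    u=c[c[:,1]==rr][:,0]; print(rr,u.min(),u.max(),(onz(m,u.min()-.0,rr,.04)*1e3).round(1),(onz(m,u.max()+1,rr,.04)*1e3).round(1))
for v in (c[:,1].min(),c[:,1].max()+1): print(v,(onz(m,320,v,.04)*1e3).round(1),(onz(m,320,v,.0)*1e3).round(1))
E
```

```text
(291, 117, 55, 123)
row130 [69, 68, 68, 68, 84, 132, 144, 146, 146, 148, 147, 147, 147, 147] [215, 230, 253, 254, 254, 253, 244, 128, 82, 145, 154, 156, 156, 156]
row200 [67, 67, 67, 67, 69, 89, 135, 144, 144, 145, 145, 146, 144, 145] [146, 146, 146, 146, 145, 137, 88, 69, 67, 67, 68, 68, 67, 68]
col320 [68, 67, 68, 68, 79, 113, 126, 128, 139, 143, 146, 147, 147, 146] [144, 143, 143, 144, 144, 145, 138, 101, 73, 68, 67, 67, 67, 67]
((495.2362365722656, -323.78802490234375), (121.36454010009766, 49.58667755126953), 80.7393569946289)
130 291 345 [ 478.9 -271.1   40. ] [ 528.4 -279.5   40. ]
150 292 344 [ 476.2 -289.2   40. ] [ 524.9 -297.5   40. ]
180 293 344 [ 471.5 -317.8   40. ] [ 520.8 -326.1   40. ]
200 294 343 [ 468.5 -337.9   40. ] [ 517.  -346.1   40. ]
220 295 343 [ 465.4 -358.9   40. ] [ 513.9 -367.1   40. ]
230 295 343 [ 463.3 -369.7   40. ] [ 512.3 -378.    40. ]
117 [ 507.  -264.2   40. ] [ 506.4 -266.8    0. ]
240 [ 486.4 -385.    40. ] [ 483.  -404.4    0. ]
```

>>> arm_command --rows "0 1 -1.5 38 0 0 -0.3; 0 0 0 38 0 0 0; 0 0 0 38 0 0 0; 0 0 0 36 0 0 0; 0 0 0 20 0 0 0" --squeeze 100

```text
time_s: 15.55
position: [0.4942, -0.3239, 0.0266]
tool_rot: [[0.162, 0.987, -0.004], [0.987, -0.162, 0.004], [0.003, -0.004, -1.0]]
ft_force: [-0.8, -0.2, -0.6]
grip_width: 0.0855
```

>>> arm_command --rows "0 0 0 0 0 0 0; 1 0 0 0 0 0 0; 1 0 0 0 0 0 0; 1 0 0 0 0 0 0; 1 0 0 0 0 0 0"

```text
time_s: 15.97
position: [0.496, -0.3273, 0.0329]
tool_rot: [[0.163, 0.987, 0.003], [0.987, -0.163, -0.003], [-0.002, 0.003, -1.0]]
ft_force: [-0.4, 2.2, 7.4]
grip_width: 0.0479
```

>>> arm_command --rows "1 0 0 0 0 0 0; 1 0 0 0 0 0 0"

```text
time_s: 16.13
position: [0.4959, -0.3273, 0.0329]
tool_rot: [[0.163, 0.987, 0.003], [0.987, -0.163, -0.003], [-0.002, 0.003, -1.0]]
ft_force: [-0.2, 1.8, 6.3]
grip_width: 0.0482
```

```bash
python3 - <<'E'
from h import *
o=readout.observe(); p0=np.array(o['position']); print(o['time_s'],p0,o['ft_force'],o['grip_width'])
p1=p0+[0,0,.15]
B=80.3
# check tilt sign: lower the -x (jaw) end
for t in (24,-24): print(t,Rt(B,t)[:,0].round(2),Rt(B,t)[:,2].round(2))
E
```

```text
16.1333 [ 0.49592003 -0.32727352  0.03287436] [-0.20923111  1.7612309   6.32301767] 0.04816641910459212
24 [0.15 0.9  0.41] [ 0.07  0.4  -0.91]
-24 [ 0.15  0.9  -0.41] [-0.07 -0.4  -0.91]
```

```bash
python3 - <<'E'
from h import *
o=readout.observe(); p0=np.array(o['position']);R0=o['tool_rot']
p1=p0+[0,0,.155]; T=w(.5,-18,188); print(inst(p0),T)
p,R=plan([(p1,Rt(80.7),5),(T,Rt(80.3,24),10)],1)
print(); p,R=plan([(w(.5,-18,110),R,4)],1,p,R)
E
```

```text
[  29.1806183  -297.83525302   32.87435723] [ 0.51479871 -0.04660656  0.188     ]
1 -0.1 0.1 -31 0.04 0.03 -0.02; 1 -0 0.1 -31 0.04 0.02 -0.02; 1 -0.1 0.1 -31 0.04 0.03 -0.02; 1 0 -0 -31 0.04 0.03 -0.02; 1 -0 0 -31 0.04 0.02 -0.02
1 28 -2.7 -0 -0.01 2.4 0.04; 1 28 -2.7 1.1 -0.01 2.4 0.04; 1 27.9 -2.7 2.4 -0.01 2.4 0.04; 1 27.8 -2.7 3.5 -0 2.4 0.04; 1 27.6 -2.7 4.6 -0.01 2.4 0.04
1 27.3 -2.8 5.8 -0.01 2.4 0.04; 1 27.2 -2.8 7 -0.01 2.4 0.04; 1 26.8 -2.8 8 -0.01 2.4 0.04; 1 26.4 -2.8 9.2 -0.01 2.4 0.04; 1 26 -2.9 10.3 -0.01 2.4 0.04

1 -7.9 0 17.8 0 0 -0; 1 -8 0 17.8 0 0 -0; 1 -7.9 0 17.9 0 0 -0; 1 -7.9 0 17.8 0 0 -0
```

>>> arm_command --rows "1 0 0 -31 0 0 0; 1 0 0 -31 0 0 0; 1 0 0 -31 0 0 0; 1 0 0 -31 0 0 0; 1 0 0 -31 0 0 0"

```text
time_s: 16.55
position: [0.4948, -0.3264, 0.1881]
tool_rot: [[0.164, 0.987, 0.001], [0.987, -0.163, -0.001], [-0.001, 0.001, -1.0]]
ft_force: [0.5, -0.7, -2.2]
grip_width: 0.0481
```

>>> arm_command --rows "1 28 -2.5 0 0 2.4 0; 1 28 -2.5 1 0 2.4 0; 1 28 -2.5 2.5 0 2.4 0; 1 28 -2.5 3.5 0 2.4 0; 1 27.5 -2.5 4.5 0 2.4 0"

```text
time_s: 16.97
position: [0.5055, -0.185, 0.1868]
tool_rot: [[0.16, 0.987, 0.036], [0.965, -0.163, 0.206], [0.209, 0.001, -0.978]]
ft_force: [0.8, -0.2, -3.1]
grip_width: 0.0481
```

>>> arm_command --rows "1 27.5 -2.5 6 0 2.4 0; 1 27 -3 7 0 2.4 0; 1 27 -3 8 0 2.4 0; 1 26.5 -3 9 0 2.4 0; 1 26 -3 10.5 0 2.4 0"

```text
time_s: 17.38
position: [0.5142, -0.0443, 0.1867]
tool_rot: [[0.148, 0.987, 0.068], [0.901, -0.163, 0.402], [0.408, 0.002, -0.913]]
ft_force: [0.1, -0.6, -2.8]
grip_width: 0.0479
```

>>> arm_command --rows "1 0 0 0 0 0 0; 1 0 0 0 0 0 0; 1 0 0 0 0 0 0"

```text
time_s: 17.63
position: [0.5144, -0.0462, 0.1862]
tool_rot: [[0.149, 0.987, 0.068], [0.902, -0.163, 0.4], [0.405, 0.002, -0.914]]
ft_force: [0.1, -0.8, -2.4]
grip_width: 0.0482
```

```bash
python3 - <<'E'
from h import *
import pickle
o=readout.observe(); p0=np.array(o['position']);R0=o['tool_rot']
print(o['time_s'],inst(p0),R0.round(3).tolist(),o['ft_force'],o['grip_width'])
a,m=snap('wrist','w7'); pickle.dump(m,open('w7.pkl','wb'))
b,_=snap('side','s7'); cv2.imwrite('pics/c7.png',np.hstack([cv2.resize(a,(512,320)),cv2.resize(b[130:260,260:380],(288,312),interpolation=3)[:312].copy() if 0 else np.vstack([cv2.resize(b[130:260,260:377],(280,312),interpolation=3),np.zeros((8,280,3),np.uint8)])])[:,:,::-1])
p,R=plan([(w(.5,-18,110),Rt(80.3,24),4)],1)
E
```

```text
17.6333 [ 2.08278555e-02 -1.76776782e+01  1.86201236e+02] [[0.149, 0.987, 0.068], [0.902, -0.163, 0.4], [0.405, 0.002, -0.914]] [ 0.14712815 -0.83061019 -2.36169542] 0.04819806626079033
1 -7.7 0.1 17.3 -0.01 0.02 0.06; 1 -7.7 0 17.4 -0.01 0.01 0.07; 1 -7.7 0.1 17.3 -0.01 0.02 0.06; 1 -7.7 0.1 17.4 -0.01 0.01 0.06
```

View pics/c7.png

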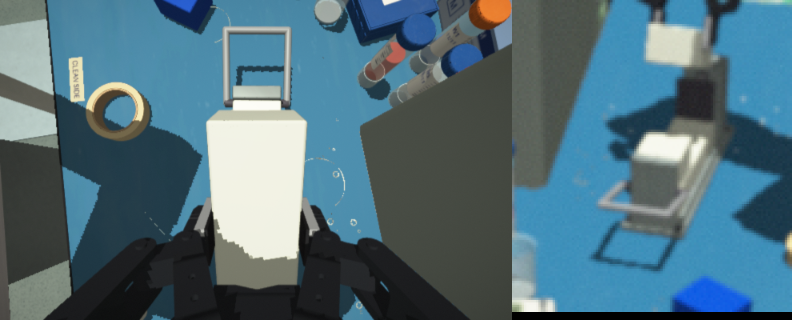

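```bash
python3 - <<'E'
from fit import *
m=pickle.load(open('w7.pkl','rb')); g=cv2.imread('pics/w7.png').astype(int).sum(2)//3
print(list(enumerate(g[100:160,320],100)))
o=readout.observe();p=np.array(o['position']);R=o['tool_rot']
for v in (139,152):
  oo,d=ray(m,320,v); a=R.T@(oo-p)*1e3; b=R.T@d
  for Z in (-7.1,32.9): s=(Z-a[2])/b[2]; print(v,Z,(a+s*b).round(1))
def e(r):
  l=g[r].astype(float); d=np.abs(np.diff(l)); L=240+np.argmax(d[240:300]);Rr=350+np.argmax(d[350:400]); return L,Rr
for r in (170,220,260):
  q=[]
  for u in e(r):
    oo,d=ray(m,u+.5,r); a=R.T@(oo-p)*1e3; b=R.T@d; s=(-7.1-a[2])/b[2]; q.append((a+s*b).round(1))
  print(r,e(r),q)
E
```

```text
[(100, np.int64(130)), (101, np.int64(131)), (102, np.int64(130)), (103, np.int64(130)), (104, np.int64(131)), (105, np.int64(130)), (106, np.int64(130)), (107, np.int64(156)), (108, np.int64(180)), (109, np.int64(187)), (110, np.int64(188)), (111, np.int64(189)), (112, np.int64(191)), (113, np.int64(193)), (114, np.int64(193)), (115, np.int64(195)), (116, np.int64(196)), (117, np.int64(198)), (118, np.int64(199)), (119, np.int64(202)), (120, np.int64(195)), (121, np.int64(163)), (122, np.int64(124)), (123, np.int64(81)), (124, np.int64(82)), (125, np.int64(179)), (126, np.int64(240)), (127, np.int64(249)), (128, np.int64(250)), (129, np.int64(250)), (130, np.int64(250)), (131, np.int64(250)), (132, np.int64(250)), (133, np.int64(251)), (134, np.int64(250)), (135, np.int64(250)), (136, np.int64(250)), (137, np.int64(239)), (138, np.int64(206)), (139, np.int64(188)), (140, np.int64(187)), (141, np.int64(187)), (142, np.int64(186)), (143, np.int64(187)), (144, np.int64(189)), (145, np.int64(189)), (146, np.int64(189)), (147, np.int64(190)), (148, np.int64(191)), (149, np.int64(194)), (150, np.int64(219)), (151, np.int64(238)), (152, np.int64(241)), (153, np.int64(240)), (154, np.int64(239)), (155, np.int64(238)), (156, np.int64(238)), (157, np.int64(238)), (158, np.int64(238)), (159, np.int64(238))]
139 -7.1 [66.6  0.1 -7.1]
139 32.9 [61.1  0.  32.9]
152 -7.1 [61.6  0.1 -7.1]
152 32.9 [54.4  0.  32.9]
170 (np.int64(258), np.int64(382)) [array([ 54.4, -24.3,  -7.1]), array([54.5, 24.8, -7.1])]
220 (np.int64(261), np.int64(378)) [array([ 33. , -24.4,  -7.1]), array([33. , 24.6, -7.1])]
260 (np.int64(264), np.int64(376)) [array([ 14. , -24.2,  -7.1]), array([14.1, 24.9, -7.1])]
```

>>> arm_command --rows "1 -8 0.5 17.5 0 0 0; 1 -7.5 0 17.5 0 0 0; 1 -7.5 0 17.5 0 0 0; 1 -8 0 17.5 0 0 0; 1 0 0 0 0 0 0"

```text
time_s: 18.15
position: [0.5136, -0.0459, 0.1063]
tool_rot: [[0.152, 0.986, 0.063], [0.9, -0.164, 0.403], [0.408, -0.005, -0.913]]
ft_force: [-0.3, -0.3, -2.0]
grip_width: 0.0484
```

>>> arm_command --rows "1 0 0 0 0 0 0; 1 0 0 0 0 0 0"

```text
time_s: 18.32
position: [0.5154, -0.0463, 0.11]
tool_rot: [[0.149, 0.986, 0.068], [0.901, -0.164, 0.401], [0.406, 0.002, -0.914]]
ft_force: [1.0, 0.0, -2.6]
grip_width: 0.0483
```

```bash
cat > st.py <<'E'
from h import *
def st():
    o=readout.observe(); p=np.array(o['position']);R=o['tool_rot']; th=np.degrees(np.arcsin(R[2,0])); i=inst(p)
    f=o['ft_force']; c,s=np.cos(np.radians(th)),np.sin(np.radians(th))
    P=lambda X,Z:(i[1:]+[X*c+Z*s,X*s-Z*c]).round(1)
    print(round(o['time_s'],2),i.round(1),'tilt',round(th,1),'yaw',round(np.degrees(np.arctan2(R[1,0],R[0,0])),2),'F stand',np.round([_c*f[0]+_s*f[1],-_s*f[0]+_c*f[1],f[2]],1),'A',P(-58.4,32.9),'B',P(-58.4,-7.1),'C',P(61.6,32.9),'gw',round(o['grip_width'],4))
from h import _c,_s
if __name__=='__main__': st()
E
python3 st.py; python3 - <<'E'
from h import *
p,R=plan([(w(.5,-18,105.5),Rt(80.3,24),1),(w(.5,-43,105.5),Rt(80.3,24),5)],1)
E
```

```text
18.32 [  1.  -17.6 110. ] tilt 24.0 yaw 80.59 F stand [ 0.9  0.2 -2.6] A [-57.6  56.2] B [-73.8  92.7] C [ 52.1 104.9] gw 0.0483
1 -2.2 -0.5 3.9 -0.01 0.03 0.27; 1 -4.6 -0 -2 -0 -0 -0; 1 -4.5 -0 -2.1 -0 -0 -0; 1 -4.6 -0 -2 -0 -0 -0; 1 -4.6 -0 -2 -0 -0 -0
1 -4.5 -0 -2 -0 -0 -0
```

>>> arm_command --rows "1 -2 -0.5 4 0 0 0.3; 1 -4.5 0 -2 0 0 0; 1 -4.5 0 -2 0 0 0; 1 -4.5 0 -2 0 0 0; 1 0 0 0 0 0 0"

```text
time_s: 18.73
position: [0.5118, -0.0604, 0.1049]
tool_rot: [[0.155, 0.986, 0.067], [0.899, -0.169, 0.403], [0.409, -0.002, -0.913]]
ft_force: [1.8, 7.6, -0.6]
grip_width: 0.0483
```

```bash
python3 st.py
```

```text
18.73 [ -0.2 -32.1 104.9] tilt 24.1 yaw 80.22 F stand [ 0.5  7.8 -0.6] A [-72.  51.] B [-88.3  87.6] C [ 37.6 100.1] gw 0.0483
```

>>> arm_command --rows "1 -4.5 0 -2 0 0 0; 1 -4.5 0 -2 0 0 0; 1 0 0 0 0 0 0; 1 0 0 0 0 0 0"

```text
time_s: 19.07
position: [0.5102, -0.0693, 0.105]
tool_rot: [[0.155, 0.986, 0.067], [0.899, -0.169, 0.404], [0.41, -0.002, -0.912]]
ft_force: [2.7, 9.3, -1.2]
grip_width: 0.0479
```

```bash
python3 st.py; python3 - <<'E'
from h import *
plan([(w(.5,-41,84.9),Rt(80.3),8)],1)
E
```

```text
19.07 [ -0.2 -41.1 105. ] tilt 24.2 yaw 80.24 F stand [ 1.1  9.6 -1.2] A [-80.9  51.1] B [-97.3  87.6] C [ 28.6 100.2] gw 0.0479
1 -1 0.1 2.3 -0.01 -3.02 -0; 1 -0.9 0.1 2.4 -0.02 -3.02 -0.01; 1 -0.8 0.1 2.3 -0.01 -3.03 -0; 1 -0.6 0.1 2.5 -0.02 -3.02 -0; 1 -0.5 0.1 2.4 -0.01 -3.02 -0.01
1 -0.4 0 2.5 -0.02 -3.02 -0; 1 -0.3 0.1 2.5 -0.01 -3.02 -0; 1 -0.1 0.1 2.5 -0.02 -3.02 -0.01
```

>>> arm_command --rows "1 -2 0 -1 0 0 0; 1 -1 0 2.5 0 -3 0; 1 -1 0 2.5 0 -3 0; 1 -0.8 0 2.5 0 -3 0; 1 0 0 0 0 0 0"

```text
time_s: 19.48
position: [0.5098, -0.0701, 0.0966]
tool_rot: [[0.162, 0.986, 0.041], [0.952, -0.167, 0.256], [0.26, -0.002, -0.966]]
ft_force: [5.1, 9.6, -5.3]
grip_width: 0.0484
```

```bash
python3 st.py
```

```text
19.48 [ -0.4 -42.   96.6] tilt 15.0 yaw 80.34 F stand [ 3.5 10.3 -5.3] A [-89.9  49.6] B [-100.3   88.3] C [26.  80.8] gw 0.0484
```

>>> arm_command --rows "1 -0.5 0 2.5 0 -3 0; 1 -0.5 0 2.5 0 -3 0; 1 -0.5 0 2.5 0 -3 0; 1 0 0 0 0 0 0"

```text
time_s: 19.82
position: [0.5096, -0.0699, 0.0884]
tool_rot: [[0.167, 0.986, 0.014], [0.98, -0.167, 0.105], [0.106, -0.004, -0.994]]
ft_force: [3.1, 10.8, -6.8]
grip_width: 0.0479
```

```bash
python3 st.py
```

```text
19.82 [ -0.7 -41.8  88.4] tilt 6.1 yaw 80.34 F stand [ 1.2 11.2 -6.8] A [-96.4  49.5] B [-100.6   89.3] C [22.9 62.2] gw 0.0479
```

>>> arm_command --rows "1 -0.5 0.5 2 0 -3 0; 1 0 0.5 2 0 -3 0; 1 0 0 0 0 0 0"

```text
time_s: 20.07
position: [0.5098, -0.0701, 0.084]
tool_rot: [[0.168, 0.986, -0.005], [0.986, -0.168, 0.002], [0.001, -0.006, -1.0]]
ft_force: [-0.1, 10.9, -6.7]
grip_width: 0.0478
```

```bash
python3 st.py
```

```text
20.07 [ -0.4 -42.   84. ] tilt 0.1 yaw 80.32 F stand [-2.  10.8 -6.7] A [-100.3   51. ] B [-100.4   91. ] C [19.7 51.2] gw 0.0478
```

>>> arm_command --rows "1 2 0 0 0 0 0; 1 2 0 0 0 0 0; 1 2 0 0 0 0 0; 1 1 0 0 0 0 0; 1 0 0 0 0 0 0"

```text
time_s: 20.48
position: [0.5109, -0.064, 0.0842]
tool_rot: [[0.169, 0.986, -0.005], [0.986, -0.169, 0.004], [0.004, -0.006, -1.0]]
ft_force: [0.3, 8.7, -8.6]
grip_width: 0.0482
```

```bash
python3 st.py
```

```text
20.48 [ -0.4 -35.8  84.2] tilt 0.2 yaw 80.26 F stand [-1.1  8.6 -8.6] A [-94.  51.] B [-94.2  91. ] C [26.  51.5] gw 0.0482
```

>>> arm_command --rows "1 1 0 1.5 0 0 0; 1 1 0 0 0 0 0; 1 1 0 0 0 0 0; 1 0 0 0 0 0 0"

```text
time_s: 20.82
position: [0.5116, -0.0614, 0.0833]
tool_rot: [[0.169, 0.986, -0.004], [0.986, -0.169, 0.004], [0.003, -0.005, -1.0]]
ft_force: [-0.7, 9.1, -2.8]
grip_width: 0.0484
```

>>> arm_command --rows "1 1 0 0 0 0 0; 1 0 0 0 0 0 0"

```text
time_s: 20.98
position: [0.5118, -0.0604, 0.0833]
tool_rot: [[0.169, 0.986, -0.004], [0.986, -0.169, 0.003], [0.003, -0.005, -1.0]]
ft_force: [-1.2, 8.2, -1.6]
grip_width: 0.0483
```

>>> arm_command --rows "1 1 0 0 0 0 0; 1 0 0 0 0 0 0"

```text
time_s: 21.15
position: [0.5119, -0.0595, 0.0833]
tool_rot: [[0.169, 0.986, -0.004], [0.986, -0.169, 0.003], [0.003, -0.005, -1.0]]
ft_force: [-0.5, 8.8, -2.6]
grip_width: 0.0484
```

```bash
python3 st.py
```

```text
21.15 [ -0.2 -31.2  83.3] tilt 0.1 yaw 80.26 F stand [-2.   8.5 -2.6] A [-89.5  50.2] B [-89.6  90.2] C [30.5 50.6] gw 0.0484
```

>>> arm_command --rows "1 1 0 0 0 0 0; 1 0 0 0 0 0 0"

```text
time_s: 21.32
position: [0.512, -0.0594, 0.0833]
tool_rot: [[0.169, 0.986, -0.005], [0.986, -0.169, 0.001], [0.001, -0.005, -1.0]]
ft_force: [-5.2, 1.9, -1.8]
grip_width: 0.0483
```

>>> arm_command --rows "1 0.7 0 0 0 0 0; 1 0 0 0 0 0 0"

```text
time_s: 21.48
position: [0.512, -0.0594, 0.0833]
tool_rot: [[0.169, 0.986, -0.005], [0.986, -0.169, 0.0], [-0.001, -0.005, -1.0]]
ft_force: [-6.7, -1.0, -1.3]
grip_width: 0.0482
```

>>> arm_command --rows "1 0 0 1 0 0 0; 1 0 0 0 0 0 0"

```text
time_s: 21.65
position: [0.5123, -0.0594, 0.0828]
tool_rot: [[0.169, 0.986, -0.004], [0.986, -0.169, 0.0], [-0.001, -0.003, -1.0]]
ft_force: [-6.2, -0.8, 1.8]
grip_width: 0.0482
```

>>> arm_command --rows "1 0 0 1 0 0 0; 1 0 0 0 0 0 0"

```text
time_s: 21.82
position: [0.5127, -0.0595, 0.082]
tool_rot: [[0.169, 0.986, -0.002], [0.986, -0.169, -0.0], [-0.001, -0.002, -1.0]]
ft_force: [-4.8, -0.5, 2.6]
grip_width: 0.0481
```

>>> arm_command --rows "1 0 0 0.7 0 0 0; 1 0 0 0 0 0 0"

```text
time_s: 21.98
position: [0.5129, -0.0595, 0.0815]
tool_rot: [[0.169, 0.986, -0.002], [0.986, -0.169, -0.0], [-0.001, -0.002, -1.0]]
ft_force: [-4.8, 0.5, 4.4]
grip_width: 0.0483
```

```bash
python3 st.py
```

```text
21.98 [  0.8 -31.   81.5] tilt -0.0 yaw 80.28 F stand [-4.8 -0.3  4.4] A [-89.5  48.6] B [-89.4  88.6] C [30.5 48.6] gw 0.0483
```

>>> arm_command --rows "1 0 0 1 0 0 0; 1 0 0 0 0 0 0"

```text
time_s: 22.15
position: [0.5132, -0.0596, 0.0809]
tool_rot: [[0.169, 0.986, -0.001], [0.986, -0.169, -0.001], [-0.001, -0.001, -1.0]]
ft_force: [-5.0, 0.7, 7.8]
grip_width: 0.0483
```

>>> arm_command --rows "1 0 0 0.5 0 0 0; 1 0 0 0 0 0 0"

```text
time_s: 22.32
position: [0.5132, -0.0596, 0.0809]
tool_rot: [[0.169, 0.986, -0.001], [0.986, -0.169, -0.001], [-0.001, -0.0, -1.0]]
ft_force: [-5.7, 0.4, 13.9]
grip_width: 0.0479
```

```bash
python3 st.py
```

```text
22.32 [  1.1 -31.   80.9] tilt -0.0 yaw 80.29 F stand [-5.7 -0.6 13.9] A [-89.5  48. ] B [-89.4  88. ] C [30.5 47.9] gw 0.0479
```

>>> arm_command --rows "1 0 -1.3 -0.8 0 0 0; 1 0 0 0 0 0 0"

```text
time_s: 22.48
position: [0.513, -0.0595, 0.081]
tool_rot: [[0.169, 0.986, 0.002], [0.986, -0.169, -0.001], [-0.001, 0.002, -1.0]]
ft_force: [1.8, -0.5, 3.3]
grip_width: 0.0482
```

```bash
python3 st.py
```

```text
22.48 [  0.9 -31.   81. ] tilt -0.0 yaw 80.27 F stand [ 1.9 -0.2  3.3] A [-89.5  48.1] B [-89.4  88.1] C [30.5 48. ] gw 0.0482
```

Forces nearly nil, brick seated. Release, rise straight, and look.

>>> arm_command --rows "0.3 0 0 0 0 0 0; 0.3 0 0 0 0 0 0; 0.3 0 0 0 0 0 0; 0.1 0 0 0 0 0 0; 0 0 0 -2 0 0 0"

```text
time_s: 22.9
position: [0.5115, -0.0586, 0.0817]
tool_rot: [[0.168, 0.986, -0.003], [0.986, -0.168, 0.001], [0.0, -0.003, -1.0]]
ft_force: [-0.1, 0.6, 0.2]
grip_width: 0.0816
```

>>> arm_command --rows "0 0 0 -25 0 0 0; 0 0 0 -35 0 0 0; 0 0 0 -35 0 0 0; 0 0 0 -15 0 0 0; 0 0 0 0 0 0 0"

```text
time_s: 23.32
position: [0.5132, -0.0591, 0.1958]
tool_rot: [[0.168, 0.986, 0.005], [0.986, -0.168, -0.002], [-0.001, 0.005, -1.0]]
ft_force: [-0.5, 0.3, 0.4]
grip_width: 0.0852
```

>>> arm_command --rows "0 0 0 0 0 0 0; 0 0 0 0 0 0 0; 0 0 0 0 0 0 0"

```text
time_s: 23.57
position: [0.5114, -0.0586, 0.1906]
tool_rot: [[0.168, 0.986, -0.005], [0.986, -0.168, 0.001], [0.0, -0.005, -1.0]]
ft_force: [-0.9, 0.5, -0.1]
grip_width: 0.0851
```

```bash
python3 st.py; python3 - <<'E'
from h import *
import pickle
a,m=snap('wrist','w8'); pickle.dump(m,open('w8.pkl','wb'))
b,_=snap('side','s8'); cv2.imwrite('pics/c8.png',np.hstack([cv2.resize(a,(512,320)),np.vstack([cv2.resize(b[130:260,260:377],(280,312),interpolation=3),np.zeros((8,280,3),np.uint8)])])[:,:,::-1])
g=a.astype(int).sum(2)//3
I=lambda u,v,z: inst(onz(m,u,v,z)).round(1)
for c in (300,322,345):
    d=np.abs(np.diff(g[:,c].astype(float))); s=[]
    for i in np.argsort(-d):
        if i<345 and all(abs(i-j)>3 for j in s): s.append(int(i))
        if len(s)==8: break
    print(c,[(v,I(c,v+.5,.088)[1]) for v in sorted(s)])
for r in range(60,260,20):
    d=np.abs(np.diff(g[r].astype(float))); L=265+np.argmax(d[265:310]); Rr=335+np.argmax(d[335:380]); print(r,L,Rr,I(L+.5,r,.088),I(Rr+.5,r,.088)[0])
E
```

```text
23.57 [ -0.9 -30.4 190.6] tilt 0.0 yaw 80.31 F stand [-0.9  0.4 -0.1] A [-88.7 157.7] B [-88.8 197.7] C [ 31.3 157.7] gw 0.0851
300 [(8, np.float64(105.0)), (29, np.float64(92.8)), (33, np.float64(90.4)), (125, np.float64(30.5)), (167, np.float64(-0.7)), (268, np.float64(-88.5)), (278, np.float64(-98.4)), (319, np.float64(-141.3))]
322 [(33, np.float64(90.4)), (125, np.float64(30.5)), (171, np.float64(-3.8)), (202, np.float64(-28.9)), (210, np.float64(-35.7)), (269, np.float64(-89.4)), (289, np.float64(-109.4)), (322, np.float64(-144.6))]
345 [(8, np.float64(104.9)), (29, np.float64(92.8)), (33, np.float64(90.4)), (125, np.float64(30.5)), (172, np.float64(-4.6)), (268, np.float64(-88.4)), (286, np.float64(-106.3)), (331, np.float64(-154.5))]
60 284 358 [-25.5  74.2  88. ] 25.0
80 285 357 [-25.3  61.4  88. ] 24.8
100 287 356 [-24.4  48.2  88. ] 24.6
120 286 356 [-25.6  34.4  88. ] 25.1
140 290 356 [-23.1  20.   88. ] 25.7
160 290 356 [-23.5   5.   88. ] 26.2
180 291 355 [-23.2 -10.6  88. ] 26.0
200 291 354 [-23.7 -26.9  88. ] 25.9
220 292 354 [-23.4 -43.9  88. ] 26.5
240 293 353 [-23.1 -61.7  88. ] 26.3
```

View pics/c8.png

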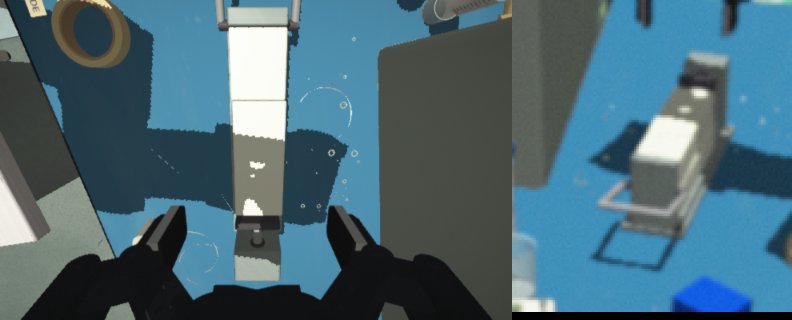

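```bash
python3 -c "
from rig import env; print(env.close_job())"
```

```text
the job is handed in; nothing more can be done
None
```

The second course is laid as asked and the job is handed in, at about 24 s on the robot's clock. I did it in the order given:

1. **Bail:** I gripped the bail bar and swung it right over to about 2.9 rad, outside beyond the post.
2. **Half brick:** I laid it flat on the first course and pushed it up against the post.
3. **Full brick:** I tipped it in at 24° against the jaw, pushed the jaw back about 19 mm, levelled the brick past the half, closed it up, seated it and let go.

The last pictures and readings, from the wrist and side cameras, showed:

| Check | Measured | Target |
|---|---|---|
| Half brick, ends along the wall | stand y 30.5 to 90.4 mm | 31 to 91 mm |
| Full brick, jaw end | stand y about -89 mm | -89 mm |
| Jaw travel, from that end | about 8 mm | about 8 mm |
| Height of the full brick's underside when seated, by the arm's reading | 48 mm | 48 mm |

- **Joint:** There was no visible gap between the two bricks.
- **Clearance:** The bail was still outside, and the gripper was open and about 100 mm above the wall.
- **Sideways offset:** The full brick sits about 1.3 to 1.5 mm to the stand's +x side of the half brick. I left it there because it is within the camera's 2 mm calibration error.
- **Not measured:** I did not measure the first course again after the full brick went on, since the bricks hid it from above. I kept clear of the bystanders and the blue look-alikes, and did not check them again at the end.

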